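# Latch a stock bin into its transport dock

### The arm

A 6-joint arm with a two-finger parallel gripper is mounted at the origin on the work surface. World frame = base frame: x ahead of the robot, y to its left, z up, the work surface at z = 0. Lengths are in mm, angles in rad, forces in N, time in s.
With the tool pointing down it reaches from about 300 to 950 mm from the base axis. Payload 3.1 kg.
Tool frame: the origin (TCP) lies midway between the tips of the shut fingers; the grasp point (between the pads) lies 19 mm behind it (ctrl.grasp_offset is the distance from the TCP to the grasp point, in mm); z points along the fingers, y is the direction in which the jaws open and shut (so a half turn about z gives the same grasp; the last joint's range is limited). The gripper opens to 85 mm and grips with 20 to 120 N. Pads are 22 mm wide; open, the fingers measure 114 mm over their backs; the gripper's body (76 mm by 85 mm) begins 54 mm behind the grasp point. The pads swing forward as they close: fully open they stand 13 mm farther back than shut.
Start: joints at [1.066, 0.308, 1.634, -0, 1.2, -0.07], TCP at [263.293, 566.841, 194.672] pointing down, gripper open.
Joint ranges: [-3.06, 3.06], [-0.79, 1.96], [0.05, 2.63], [-1.19, 4.34], [0.05, 2.64], [-2.94, 2.94]. Speed limits (rad/s): [2.79, 2.79, 3.14, 3.14, 3.14, 3.14].

### API

Orientations are given as a rotation vector (axis times angle).
In Python, from workcell import telemetry, vision, workorder, models, ctrl gives the robot as it stands. The module is installed in compiled form; this text tells all that it offers.
- The arm moves only by the shell command python3 -m pendant 'ROWS' [OPENING]. ROWS is a JSON object of lists of equal length, an entry for each row: "translation": the shift along the tool's x, y, z each as a share of 30 cm, from -1 to 1, a list of three; "turn": the turn about the tool's z as a share of 45 degrees, from -1 to 1. A call has 1 to 10 rows; each row is the pose to reach, as a shift and turn from the pose commanded when the call began, along the tool's axes at that moment; what a row does not reach only later rows make up. A row lasts 1/8 s, in which the tool goes at most 62.5 mm and 10.7 degrees, less where a joint would pass 70% of its speed; a pose out of reach is approached as far as the arm can. A call with a number of a shift or a turn outside -1 to 1 is refused whole. A call with a gripper value outside its range is refused whole. OPENING is the finger opening in mm, from 0 to 85.4, set as the call begins (- or left out, the last holds). The fingers move at their own pace and stop on an object; the grip force is fixed at half the most. Time passes only in rows, so rows that repeat a pose let the fingers close. It gives the time, the measured TCP pose, the force and the opening at its end, in the units of the state.
- telemetry.read_state(): the state, without advancing time (a new reading comes with each control period).
- vision.snapshot(name): name is "side" or "top"; returns a dict with "img" (384x512x3 uint8, blue, green, red), "z_map" (384x512 float32, mm along the optical axis (not along the pixel's ray), 0 where there is no reading), "K" (3x3 intrinsics, pixels), "eye" and "rotation" of the camera in the world. Camera axes: x right, y down, z forward; pixel columns grow to the right and rows downward; lengths in mm; the calibration is good to about 2 mm. A picture is of the moment at which its call begins.
- workorder.hand_in(): hands the job in, once; it reports no verdict.
Trained networks look in a picture, given as the dict that the camera call returned (one of the last four; its "shot" number tells which), for a name from the list of things; names that differ only in an ending like _2 or _b are one class to them, and where a whole thing is asked for, a point or a joint stands for the part that bears it (a point fixed in the world has none). Each returns a list of dicts, best first, with "conf" (0 to 1); they miss things now and then, are a little off and sometimes report something else, mostly with a low value. They report only what shows in the picture. A call takes as long as a camera call.
- models.look_for(picture, target): "xy" ([column, row] in pixels, amid what is visible of it).
The state is a dict: "time": time; "joints": joint angles; "qvel": joint speeds; "joint_torque": joint torques, N m; "ee_pos": TCP position; "tool_rot": TCP orientation; "wrist_force": force on the tool from outside, world axes, zero at the start; "wrist_torque": the same for the moment, N m; "finger_gap": finger opening in mm.
Only numpy, scipy, OpenCV 4.12 (cv2) and the standard library are available. Lean on these libraries where they do the work, as an engineer would, in place of code of your own. Each camera call takes 0.05 s, during which the arm holds its last target.

### The job

Gently slide the blue stock bin along its dock until it presses lightly on the rubber buffer, swing the wire loop down and draw it fully under the lip of the bin's keeper hook, then swing the red lever over past its dead centre until it lies flat and the latch holds the bin tight. Use only light force on the bin and the loop (under 15 N), and leave the other things on the bench alone.

Things in the scene. Friction and masses are not known exactly. Their poses are not given: they have to be found in the camera images.
- dock: Grey dock plate fixed to the bench, 360 x 126 x 14 mm, place and yaw vary. Origin on the bench, mid-width; x = pull direction (bin towards latch), y across, z up. Two guide rails, 26 mm high, lip over the bin's flanges so that it only slides; channel open at its -x end, 205 mm from the origin. A dark block (44 mm wide, 68 mm high) at its +x end carries the latch, whose parts swing in the dock's x-z plane at y = 0.
- buffer: Fixed dark housing (10 x 50 x 48 mm) beside the latch block; origin on the bench under its middle, axes as the dock's. A sprung black rubber pad (42 mm wide, 24 to 68 mm above the bench) stands out of it towards the bin: its face lies 16.5 to 24.5 mm to -x of the origin, as last adjusted (no reading tells), and yields about 5 N per mm.
- bin: Loose open blue bin of stock, 150 (x) x 90 x 52 mm (102 mm over its bottom flanges), 0.45 to 0.8 kg, in the dock's rails with 2 mm play, its front (+x) end 25 to 60 mm short of the buffer. Origin under its centre, 14 mm above the bench; axes as the dock's. Its front 60 mm is a closed deck 52 mm high with the steel keeper. It is pushed along, not lifted, e.g. at its back wall.
- bin_back (a point): Middle of the outer face of the bin's back (-x) wall, 30 mm above the bin's underside (the wall is 52 mm high).
- keeper (a point): Seat in the bin's hook: the loop's bar lies here when pulled home; axes as the bin's. Steel foot under it, x -32 to +7 mm, 24 mm wide, top 2.5 mm below. Post at x +2.5 mm; from it a lip, 20 mm wide, reaches back over the seat to x -3.5 mm, underside 5.5 mm and top 9.5 mm above. Open to -x: put the bar on the foot behind the lip (7 mm or more to -x), then draw it +x under the lip.
- lever_pivot (a point): Axis of the lever on the dock (along the dock's y), 80 mm to +x of the dock's origin and 80 mm above the bench. Axes as the dock's.
- latch_lever (a joint): Lever angle, rad: 0 = shut, flat, pointing +x of the dock; pi/2 upright; 2.25 fully open, leaning towards the bin. Starts at 2.0 to 2.2 and stays where left (stiff hinge, 0.04 N m). Dead centre is near 0.2: below it the load holds it shut. With the loop hooked the load starts near 1.1 and needs up to about 10 N at the red grip.
- lever_tip (a point): Free end of the lever, 72 mm from the pivot on its centre line. Steel lever 22 mm wide, 8 mm thick; its outer half is a red grip 36 mm long, 24 mm wide, 11 mm thick.
- latch_loop: U-shaped loop of 5 mm wire, 43 mm wide, 33 mm clear inside. Origin on its hinge, which the lever carries 25 mm from the pivot at angle (lever - 0.21 rad); cross bar 70 mm from the hinge. The hinge is stiff (0.016 N m, more than its weight): the loop stays where left, and swinging the lever lifts it again unless its bar is under the lip. Starts 45 to 100 degrees above the direction to the bin.
- loop_bar (a point): Middle of the loop's cross bar (5 mm round, along the dock's y).
- side_tray: Small loose red tray 70 x 50 x 22 mm on the dock's side shelf; bystander.
- carton: Cardboard carton 90 x 70 x 60 mm; bystander.
- jar: Glass jar 54 mm across, 75 mm high; bystander.
- bearing: Steel ring 64 mm across, 16 mm high; bystander.
- driver: Screwdriver lying on the bench; bystander.
- green_bin: Green bin 120 x 90 x 60 mm with fittings; bystander.
- fitting: Brass fitting 36 mm across, 34 mm high; bystander.

How it is judged (in metres and radians):
On the way, in this order (a step that is already met when the one before it is completed fails the run):
1. the bin is pressed onto the rubber buffer (more than 2.5 N) (contact force between bin and buffer above 2.5 N), for 0.15 s.
2. the loop's bar lies under the lip of the keeper, within 4.5 mm of its seat along the pull (x of loop_bar in the frame of keeper between -0.0045 and 0.004 m and z of loop_bar in the frame of keeper between -0.004 and 0.005 m and value of joint latch_lever above 0.6 rad), for 0.2 s.
At the end, for the whole second after the job is handed in: The lever lies shut (below 0.1 rad, past dead centre), the loop's bar is in the keeper hook (within 4.5 mm of its seat along the pull, 5 mm in height) and pulls the bin with more than 5 N, the bin is level (0.06 rad), at rest and pressed on the buffer with more than 5 N (value of joint latch_lever below 0.1 rad and contact force between latch_loop and bin above 5 N and contact force between bin and buffer above 5 N and x of loop_bar in the frame of keeper above -0.0045 m and z of loop_bar in the frame of keeper between -0.004 and 0.005 m and linear speed of bin below 0.01 m/s and angle between bin's own z axis and vertical below 0.06 rad); the robot touches nothing.
It fails at once if the bin is pushed with more than 15 N (contact force between the fingers and bin above 15 N).
It fails at once if the wire loop is pushed with more than 20 N (contact force between the fingers and latch_loop above 20 N).
It fails at once if the dock or its latch is pushed with more than 25 N (contact force between the fingers and dock above 25 N).
It fails at once if a bystander is moved more than 30 mm (distance of any of side_tray, carton, jar, bearing, driver, green_bin, fitting from where it was at the start of the episode above 0.03 m).
It also fails if it takes over 72 s, if anything falls off the work surface, if the arm or the gripper's body presses on something with over 40 N, if the wrist force passes 120 N, or if a joint passes its speed limit or range.

## Working session

There is one attempt and no reset: what is moved stays moved. The work goes in short steps, Python scripts to look and compute and a shell command to move; the robot and the scene stay as the last step left them, time stands still between calls to the robot, and variables do not carry over. Pictures are saved under pics/ and viewed, and the job is handed in when it is done.

```bash
mkdir -p pics; ls
cat > h.py <<'E'
import numpy as np, cv2
from workcell import telemetry, vision, workorder, models, ctrl
def snap(n,f=None):
    p=vision.snapshot(n)
    if f: cv2.imwrite('pics/'+f,p['img'])
    return p
def px2w(p,u,v,z=None):
    K=np.array(p['K']);R=np.array(p['rotation']);e=np.array(p['eye'])
    d=np.array([(u-K[0,2])/K[0,0],(v-K[1,2])/K[1,1],1.])
    if z is None:
        return e+R@(d*p['z_map'][int(round(v)),int(round(u))])
    r=R@d
    return e+r*((z-e[2])/r[2])
def cloud(p):
    K=np.array(p['K']);R=np.array(p['rotation']);e=np.array(p['eye'])
    z=p['z_map'].astype(float);v,u=np.mgrid[:z.shape[0],:z.shape[1]]
    d=np.stack([(u-K[0,2])/K[0,0]*z,(v-K[1,2])/K[1,1]*z,z],-1)
    w=d@R.T+e; w[z==0]=np.nan
    return w
def w2px(p,P):
    K=np.array(p['K']);R=np.array(p['rotation']);e=np.array(p['eye'])
    c=R.T@(np.array(P)-e); q=K@c
    return q[:2]/q[2]
E
python3 - <<'E'
from h import *
np.set_printoptions(precision=2,suppress=True)
s=telemetry.read_state(); print(s)
for n in ('top','side'):
    p=snap(n,n+'0.png'); print(n,p['eye'],p['rotation'],p['K'])
    for t in ['dock','buffer','bin','bin_back','keeper','latch_lever','lever_tip','latch_loop','loop_bar','side_tray']:
        r=models.look_for(p,t)
        print(t,[(np.array(a['xy']).round(1),round(a['conf'],2),px2w(p,*a['xy']).round(0)) for a in r[:2]])
E
```

```text
pics
{'time': 0.0, 'joints': array([ 1.07,  0.31,  1.64, -0.  ,  1.2 , -0.07]), 'qvel': array([ 0.,  0.,  0.,  0.,  0., -0.]), 'joint_torque': array([  0.  , -41.52, -27.67,  -0.  ,   0.01,  -0.  ]), 'ee_pos': array([262.82, 566.03, 193.42]), 'tool_rot': array([-0.68, -3.07,  0.  ]), 'wrist_force': array([ 0.29, -1.38,  0.06]), 'wrist_torque': array([-0.01, -0.03,  0.07]), 'finger_gap': 85.52539380587992}
top [ 408.24    6.39 1129.26] [-2.18  2.16 -0.08] [[366.36   0.   258.4 ]
 [  0.   366.36 195.48]
 [  0.     0.     1.  ]]
dock [(array([250. , 168.8]), 0.83, array([ 192., -210.,  913.]))]
buffer [(array([247.8, 173.2]), 0.47, array([ 244., -157.,  966.]))]
bin [(array([287.4, 163.7]), 0.94, array([ -91., -493.,  630.]))]
bin_back [(array([287.5, 161.4]), 0.63, array([-108., -509.,  613.]))]
keeper [(array([291.7, 157.9]), 0.55, array([-153., -555.,  568.]))]
latch_lever [(array([239.4, 166.6]), 0.54, array([ 271., -131.,  992.]))]
lever_tip [(array([236.6, 166.3]), 0.68, array([ 285., -116., 1006.]))]
latch_loop [(array([238.2, 161.3]), 0.57, array([ 220., -182.,  941.]))]
loop_ba
[... 615 characters left out ...]
153.6]), 0.4, array([  283., -1137.,   779.]))]
bin_back [(array([270.4, 184.5]), 0.74, array([  266., -1155.,   762.])), (array([288.6, 213.1]), 0.71, array([  152., -1269.,   648.]))]
keeper [(array([288.1, 211.5]), 0.74, array([  155., -1265.,   651.]))]
latch_lever [(array([269.1, 166.2]), 0.43, array([  270., -1151.,   766.]))]
lever_tip [(array([270.7, 162.1]), 0.53, array([  259., -1161.,   755.])), (array([258.1, 329. ]), 0.35, array([  417., -1003.,   913.]))]
latch_loop [(array([271.5, 152.9]), 0.59, array([  212., -1209.,   707.]))]
loop_bar []
side_tray [(array([289.5, 213.6]), 0.74, array([  145., -1275.,   641.])), (array([311.7, 198.5]), 0.61, array([  -42., -1463.,   454.]))]
```

```bash
sed -i "s/R=np.array(p\['rotation'\])/R=cv2.Rodrigues(np.array(p['rotation'],float))[0]/" h.py
python3 - <<'E'
from h import *
np.set_printoptions(precision=1,suppress=True)
for n in ('top','side'):
    p=snap(n)
    w=cloud(p)
    for t in ['dock','buffer','bin','bin_back','keeper','latch_lever','lever_tip','latch_loop','loop_bar','side_tray']:
        r=models.look_for(p,t)
        print(t,[(np.array(a['xy']).round(1),round(a['conf'],2),px2w(p,*a['xy']).round(0)) for a in r[:2]])
    if n=='top': c=p['img'][90:240,160:380]
    else: c=p['img'][110:290,180:380]
    cv2.imwrite(f'pics/{n}_z.png',cv2.resize(c,None,fx=3.3,fy=3.3,interpolation=cv2.INTER_CUBIC))
E
```

```text
dock [(array([251.6, 169.8]), 0.71, array([586.,  40.,  10.]))]
buffer [(array([254.1, 168.9]), 0.15, array([588.,  32.,  16.]))]
bin [(array([287.3, 161.5]), 0.84, array([612., -70.,  17.]))]
bin_back [(array([285.6, 161.2]), 0.77, array([612., -64.,  17.])), (array([234.4, 166.3]), 0.69, array([581.,  86., 103.]))]
keeper [(array([287.5, 158.1]), 0.58, array([619., -69.,  32.])), (array([135.3, 263.1]), 0.39, array([298., 390.,   8.]))]
latch_lever [(array([238.4, 169. ]), 0.53, array([562.,  70., 173.]))]
lever_tip [(array([236.6, 164.9]), 0.54, array([573.,  75., 176.]))]
latch_loop [(array([234.4, 166.1]), 0.58, array([582.,  86., 103.]))]
loop_bar [(array([236.1, 165.8]), 0.65, array([581.,  81., 112.])), (array([165.7, 134.7]), 0.6, array([681., 295.,  63.]))]
side_tray [(array([259.5, 132.8]), 0.56, array([701.,  16.,  17.])), (array([285.1, 161.8]), 0.4, array([611., -63.,  17.]))]
dock [(array([270.1, 209.7]), 0.94, array([555., -34.,  25.])), (array([311.2, 197.1]), 0.5, array([698.,  16.,  20.]))]
buffer [(array([272. , 187.7]), 0.68, array([571.,  47.,  48.]))]
bin [(array([288.3, 214.2]), 0.93, array([610., -57.,  21.]))]
bin_back []
keeper [(array([291.2, 211.5]), 0.92, array([620., -51.,  26.]))]
latch_lever [(array([288.4, 212.5]), 0.62, array([610., -54.,  25.])), (array([271.2, 166.7]), 0.55, array([570.,  60., 124.]))]
lever_tip [(array([272.9, 163.3]), 0.72, array([574.,  55., 141.]))]
latch_loop []
loop_bar [(array([268.8, 153.8]), 0.61, array([594., 308.,   1.]))]
side_tray [(array([311.1, 194. ]), 0.7, array([701.,  34.,  19.])), (array([285.7, 215.7]), 0.29, array([594., -96.,  52.]))]
```

View pics/top0.png

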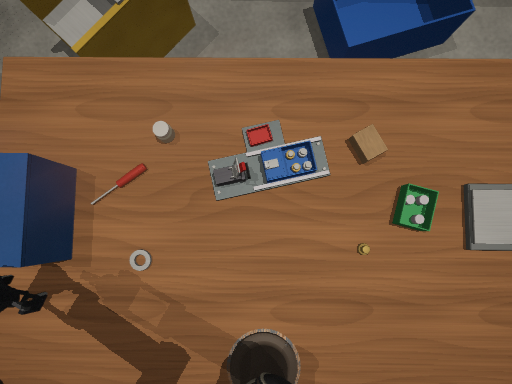

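View pics/side0.png

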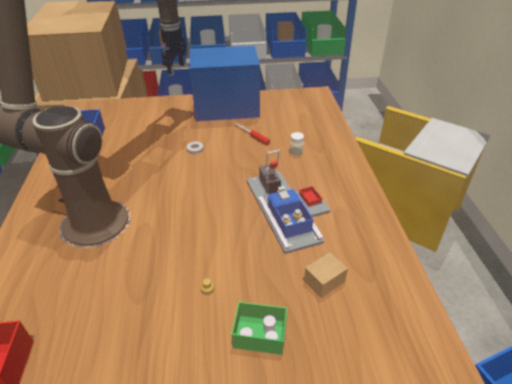

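View pics/top_z.png

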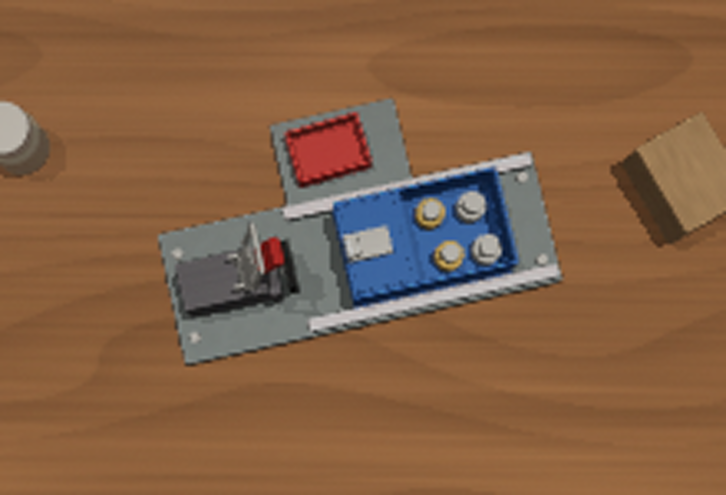

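View pics/side_z.png

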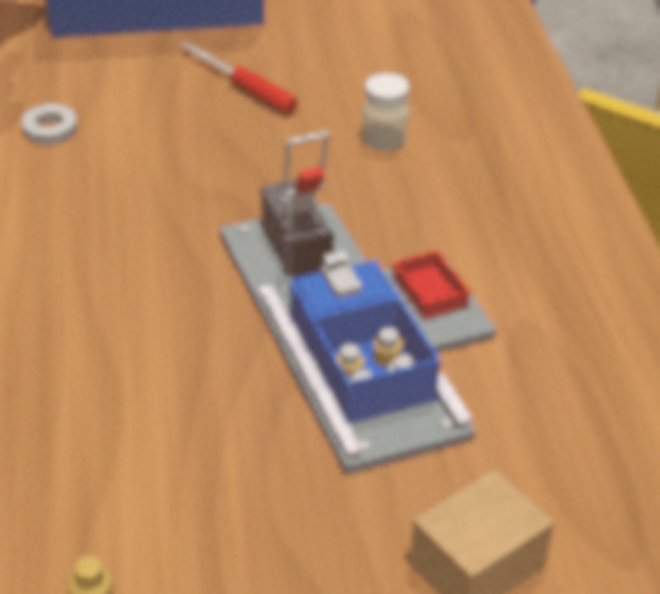

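Run:
```python
from h import *
np.set_printoptions(precision=1,suppress=True)
p=snap('top')
C=[px2w(p,160+a/3.3,90+b/3.3,14.) for a,b in [(160,234),(530,155),(561,280),(187,364)]]
C=np.array(C);print(C)
print(np.linalg.norm(C-np.roll(C,-1,0),axis=1))
w=cloud(p)
# plate points
g=p['img'].astype(int)
m=(abs(w[...,2]-14)<5)&(g.max(-1)-g.min(-1)<30)&(w[...,1]<180)&(w[...,1]>-200)&(w[...,0]>500)&(w[...,0]<680)
n,l,st,c=cv2.connectedComponentsWithStats(m.astype(np.uint8))
i=1+np.argmax(st[1:,4]);print(st[i])
# bin blue region
b=(g[...,0]-g[...,2]>40)&(w[...,1]<180)&(w[...,1]>-200)&(w[...,0]>500)&(w[...,0]<720)
print(b.sum()); pts=np.argwhere(b)
print(cv2.minAreaRect(pts[:,::-1].astype(np.float32)))
q=cv2.boxPoints(cv2.minAreaRect(pts[:,::-1].astype(np.float32)))
B=np.array([px2w(p,a,bb,66.) for a,bb in q]);print(B);print(np.linalg.norm(B-np.roll(B,-1,0),axis=1))
print(np.nanmedian(w[b&(w[...,2]>58)][:,2]))
r=(g[...,2]-g[...,1]>60)&(g[...,2]-g[...,0]>60)&(w[...,2]>60)&(w[...,1]<180)&(w[...,1]>-200)&(w[...,0]>500)&(w[...,0]<720)
print(w[r])
```

```text
[[ 612.3  173.2   14. ]
 [ 689.7 -172.7   14. ]
 [ 571.6 -200.7   14. ]
 [ 490.6  145.6   14. ]]
[354.4 121.3 355.7 124.8]
[ 208  140   77   58 1576]
1219
((288.6764831542969, 161.29409790039062), (32.53956604003906, 51.954837799072266), 77.47119140625)
[[ 633.2   14.7   66. ]
 [ 667.9 -134.6   66. ]
 [ 573.5 -154.8   66. ]
 [ 539.2   -6.7   66. ]]
[153.3  96.6 152.1  96.4]
65.84203542938587
[[586.3  62.3 143.1]
 [586.3  59.6 143.1]
 [584.8  68.2 136.1]
 [583.7  65.1 142.2]
 [583.4  62.3 144. ]
 [583.5  59.6 143.3]
 [584.1  57.  140. ]
 [582.3  71.  134.4]
 [581.6  68.  138.5]
 [580.7  65.  143.9]
 [580.3  62.1 146.2]
 [580.9  59.6 142.7]
 [580.9  56.8 142.7]
 [580.1  71.2 131. ]
 [579.5  68.2 134.6]
 [578.4  65.1 141.2]
 [577.3  62.  147.5]
 [577.6  59.4 146. ]
 [578.2  56.8 142.4]
 [576.   67.9 139. ]
 [576.1  65.2 138. ]
 [575.2  62.2 143.7]
 [574.8  59.3 146. ]
 [575.1  56.7 144.2]
 [575.7  54.1 140.9]
 [573.8  68.1 135.1]
 [572.7  64.9 142.2]
 [572.   62.  146.3]
 [572.3  59.4 144.5]
 [572.6  56.7 143.1]
 [572.6  54.  143.2]
 [571.2  68.1 134.5]
 [570.5  65.1 138.4]
 [569.9  62.2 142.3]
 [569.6  59.4 144.3]
 [569.8  56.7 143.3]
 [569.9  54.  142.5]
 [568.9  68.3 131.6]
 [568.3  65.3 135.2]
 [567.3  62.2 141.7]
 [566.6  59.2 145.9]
 [567.4  56.8 141.3]
 [567.3  54.  142. ]
 [566.2  68.3 130.8]
 [565.6  65.3 135. ]
 [564.9  62.3 139.2]
 [563.5  65.5 130.2]]
```

```bash
cat >> h.py <<'E'
O=np.array([585.4,10.7]); TH=np.radians(103.0)
DX=np.array([np.cos(TH),np.sin(TH)]); DY=np.array([-np.sin(TH),np.cos(TH)])
def dock(P):
    P=np.asarray(P,float); q=P[...,:2]-O
    return np.stack([q@DX,q@DY,P[...,2]],-1)
def undock(P):
    P=np.asarray(P,float); xy=O+P[...,:1]*DX+P[...,1:2]*DY
    return np.concatenate([xy,P[...,2:]],-1)
def st():
    s=telemetry.read_state(); R=cv2.Rodrigues(np.array(s['tool_rot'],float))[0]
    f=np.array(s['wrist_force']); 
    print('t',round(s['time'],2),'dock',dock(s['ee_pos']).round(1),'F',round(f[:2]@DX,1),round(f[:2]@DY,1),round(f[2],1),'yx',np.degrees(np.arctan2(R[1,0],R[0,0])).round(1),'gap',round(s['finger_gap'],1),'tz',R[:,2].round(3))
    return s,R
def togo(P):
    s,R=st(); d=undock(np.array(P,float))-s['ee_pos']; print('share',(R.T@d/300).round(4))
E
python3 - <<'E'
from h import *
np.set_printoptions(precision=1,suppress=True)
st()
for n in ('top','side'):
    p=snap(n); w=dock(cloud(p))
    m=(w[...,0]>0)&(w[...,0]<130)&(abs(w[...,1])<40)&(w[...,2]>88)
    v,u=np.nonzero(m)
    for a,b in zip(v,u): print(n,a,b,w[a,b],p['img'][a,b]) if w[a,b,2]>100 else 0
    m=(abs(w[...,0])<200)&(abs(w[...,1])<14)&(w[...,2]>69)&(w[...,0]<15)
    for a,b in np.argwhere(m): print('K',a,b,w[a,b],p['img'][a,b])
E
```

```text
t 2.25 dock [614.4 188.7 194.7] F 0.0 -0.4 0.7 yx 155.1 gap 85.4 tz [ 0.  0. -1.]
top 157 236 [ 62.3 -23.4 173. ] [129 134 134]
top 158 235 [ 65.5 -21.5 172.3] [ 95  99 101]
top 158 236 [ 62.7 -19.5 179.5] [160 168 171]
top 158 237 [ 60.3 -20.2 173. ] [115 120 119]
top 159 235 [ 66.3 -20.4 164.9] [80 85 87]
top 159 236 [ 63.5 -18.1 173.5] [150 157 161]
top 159 237 [ 60.8 -17.1 175.5] [129 135 137]
top 160 235 [ 67.2 -19.5 156.2] [75 80 84]
top 160 236 [ 63.9 -14.9 176.2] [140 147 151]
top 160 237 [ 61.4 -14.8 173.8] [140 147 150]
top 161 235 [ 68.1 -19.2 143.9] [67 72 73]
top 161 236 [ 64.6 -13.  172.5] [119 125 128]
top 161 237 [ 61.9 -11.9 175.6] [158 165 168]
top 162 234 [ 72.  -20.5 126.6] [65 69 70]
top 162 235 [ 69.2 -19.2 130.1] [79 83 82]
top 162 236 [ 65.1  -9.8 175.6] [114 120 119]
top 162 237 [ 62.6 -10.  171.8] [161 169 173]
top 162 241 [ 52.8 -13.4 141.4] [ 70  74 128]
top 162 242 [ 50.1 -12.5 143. ] [ 34  37 154]
top 162 243 [ 47.5 -12.  142.7] [ 42  45 157]
top 162 244 [ 44.8 -11.9 140.2] [ 80  85 134]
top 163 233 [ 76.1 -22.3 105.9] [87 92 94]
top 163 234 [ 72.9 -19.2
[... 21327 characters left out ...]
98 285 [-49.   -4.4  71.2] [144 143 148]
K 198 286 [-54.2  -5.5  75.1] [146 137 142]
K 198 287 [-50.1 -10.7  70.2] [146 132 134]
K 198 288 [-52.1 -13.2  71.2] [155 128 126]
K 199 281 [-48.2   8.6  70.3] [163 113 100]
K 199 282 [-53.8   7.6  74.6] [149 125 123]
K 199 283 [-50.8   3.   70.7] [148 131 131]
K 199 285 [-52.5  -3.   70.3] [159 125 121]
K 200 280 [-51.2  13.1  69.9] [195 123  88]
K 200 281 [-53.3  10.7  70.9] [183 117  89]
K 200 288 [-59.8 -10.1  70.2] [192 120  87]
K 201 284 [-61.9   4.1  72. ] [193 122  89]
K 201 288 [-63.8  -8.4  69.8] [190 117  81]
K 202 282 [-61.4  10.5  69.3] [189 118  85]
K 202 285 [-65.    2.   69.8] [185 115  82]
K 203 289 [-73.   -8.   69.4] [156  95  77]
```

```bash
sed -i 's/O=np.array(\[585.4,10.7\])/O=np.array([587.3,11.1])/' h.py; python3 -c "
from h import *
togo([-200,0,260])"
python3 -m pendant '{"translation":[[0,0,-0.1],[0,0,-0.2],[0,0,-0.23],[0,0,-0.23]],"turn":[0.25,0.5,0.75,1.0]}' 30
python3 -c "
from h import *
togo([-200,0,260])"
```

```text
t 2.35 dock [614.4 190.7 194.7] F 0.2 0.1 -0.8 yx 155.1 gap 85.7 tz [ 0.  0. -1.]
share [-2.1695 -1.7512 -0.2178]
time: 2.85
ee_pos: [263.7, 567.7, 265.5]
tool_rot: [-1.762, -2.601, -0.005]
wrist_force: [-0.1, -0.9, -0.0]
finger_gap: 29.9
t 2.85 dock [615.1 190.1 265.5] F -0.8 0.3 -0.0 yx 111.8 gap 29.9 tz [ 0.001  0.003 -1.   ]
share [-2.7819  0.2121  0.0133]
```

```bash
python3 -m pendant '{"translation":[[-0.2,0.02,0],[-0.4,0.04,0],[-0.6,0.06,0],[-0.8,0.08,0],[-1,0.1,0],[-1,0.1,0]],"turn":[0.16,0.16,0.16,0.16,0.16,0.16]}'
python3 -c "
from h import *
togo([-200,0,260])"
```

```text
time: 3.6
ee_pos: [405.8, 296.9, 263.9]
tool_rot: [1.921, 2.484, -0.0]
wrist_force: [-0.8, 0.8, -1.1]
finger_gap: 30.2
t 3.6 dock [319.3 112.6 263.9] F 1.0 0.6 -1.1 yx 104.6 gap 30.2 tz [ 0.001 -0.001 -1.   ]
share [-1.7404  0.3281  0.0151]
```

```bash
python3 -m pendant '{"translation":[[-0.2,0,0],[-0.4,0,0],[-0.6,0,0],[-0.8,0,0],[-1,0,0],[-1,0,0]],"turn":[0,0,0,0,0,0]}'
python3 -c "
from h import *
togo([-200,0,260])"
```

```text
time: 4.35
ee_pos: [482.3, 7.7, 263.9]
tool_rot: [1.92, 2.485, 0.0]
wrist_force: [0.9, 0.2, -0.5]
finger_gap: 29.9
t 4.35 dock [ 20.3 103.1 263.9] F -0.0 -1.0 -0.5 yx 104.6 gap 29.9 tz [ 0.001 -0.001 -1.   ]
share [-0.7437  0.3229  0.0136]
```

```bash
python3 -m pendant '{"translation":[[-0.2,0.1,0],[-0.4,0.2,0],[-0.6,0.3,0],[-0.72,0.343,0],[-0.72,0.343,0.2],[-0.72,0.343,0.4],[-0.72,0.343,0.5],[-0.72,0.343,0.5]],"turn":[0.035,0.035,0.035,0.035,0.035,0.035,0.035,0.035]}'
python3 -c "
from h import *
togo([-185,0,40])"
```

```text
time: 5.35
ee_pos: [633.7, -168.4, 109.6]
tool_rot: [-1.941, -2.46, 0.003]
wrist_force: [-0.1, 0.7, 0.8]
finger_gap: 30.4
t 5.35 dock [-185.4   -4.9  109.6] F 0.8 -0.0 0.8 yx 103.5 gap 30.4 tz [-0.008  0.003 -1.   ]
share [ 2.00e-04 -1.46e-02  2.32e-01]
```

```bash
python3 -m pendant '{"translation":[[0,-0.014,0.1],[0,-0.014,0.18],[0,-0.014,0.232],[0,-0.014,0.232]],"turn":[0,0,0,0]}'
python3 -c "
from h import *
togo([-185,0,40])
p=snap('side'); cv2.imwrite('pics/s1.png',cv2.resize(p['img'][110:290,180:380],None,fx=3.3,fy=3.3,interpolation=cv2.INTER_CUBIC))"
```

```text
time: 5.85
ee_pos: [632.4, -172.1, 44.2]
tool_rot: [-1.947, -2.465, -0.0]
wrist_force: [-0.2, 0.6, 0.5]
finger_gap: 29.6
t 5.85 dock [-188.6   -2.8   44.2] F 0.6 0.0 0.5 yx 103.4 gap 29.6 tz [-0.  0. -1.]
share [ 0.0121 -0.0091  0.0139]
```

View pics/s1.png

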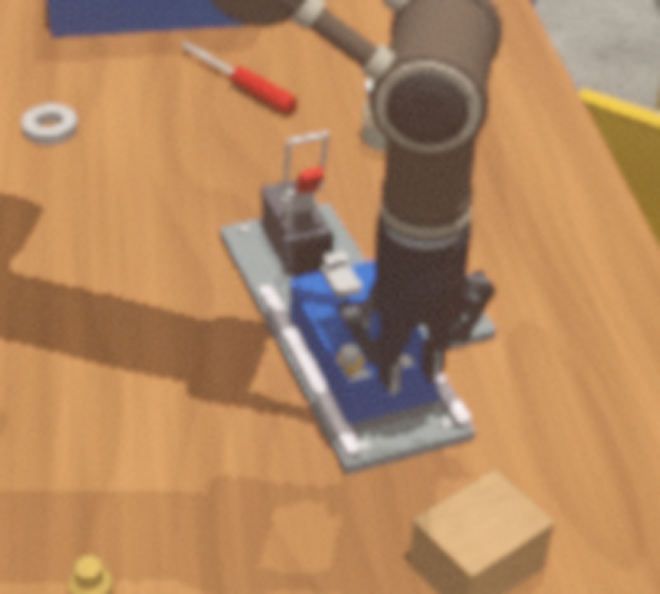

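```bash
python3 -c "
from h import *
p=snap('side')
s=telemetry.read_state()
f=lambda P:(w2px(p,P)-[180,110])*3.3
print(f(s['ee_pos']), f(undock([-158,0,66])), f(undock([-158,0,14])),f(undock([-205,0,14])))
p=snap('top','t1.png')
cv2.imwrite('pics/t1z.png',cv2.resize(p['img'][90:240,160:380],None,fx=3.3,fy=3.3,interpolation=cv2.INTER_CUBIC))
"
```

```text
[406.8145641  410.53633709] [389.81903488 371.16846281] [386.77017797 412.21440057] [407.76634352 448.26691211]
```

View pics/t1z.png

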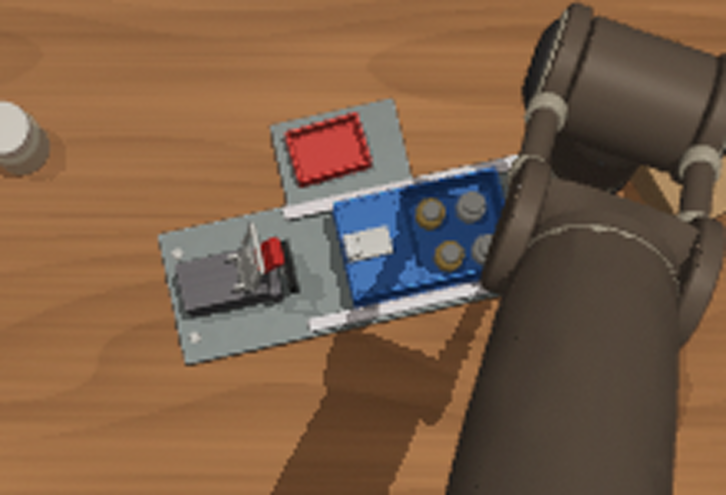

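```bash
python3 -c "
from h import *
p=snap('side')
w=dock(cloud(p))
c=cv2.resize(p['img'][200:250,270:330],None,fx=12,fy=12,interpolation=cv2.INTER_NEAREST)
cv2.imwrite('pics/s2.png',c)
for v in range(212,244,3): print(v,[tuple(int(k) for k in w[v,u]) for u in range(296,318,4) if not np.isnan(w[v,u,0])])
"
```

```text
212 [(-184, 21, 137), (-206, 20, 156), (-211, 11, 157), (-125, -46, 64), (-203, -17, 141), (-203, -29, 138)]
215 [(-195, 26, 137), (-201, 17, 139), (-107, -43, 37), (-180, -18, 109), (-201, -19, 128), (-203, -30, 126)]
218 [(-200, 28, 130), (-202, 17, 129), (-110, -42, 27), (-182, -17, 100), (-201, -20, 116), (-96, -92, -1)]
221 [(-194, 25, 113), (-202, 16, 117), (-158, -18, 66), (-184, -17, 90), (-202, -20, 106), (-109, -85, 0)]
224 [(-197, 25, 104), (-202, 15, 106), (-160, -18, 56), (-157, -33, 48), (-201, -22, 92), (-121, -80, 0)]
227 [(-158, 5, 49), (-202, 15, 94), (-159, -19, 42), (-160, -32, 38), (-158, -46, 32), (-133, -75, 0)]
230 [(-159, 5, 37), (-157, -8, 31), (-161, -19, 31), (-156, -35, 21), (-160, -47, 20), (-167, -56, 24)]
233 [(-158, 4, 24), (-157, -9, 18), (-158, -21, 15), (-157, -35, 9), (-166, -44, 15), (-181, -49, 27)]
236 [(-163, 6, 16), (-164, -6, 13), (-169, -17, 14), (-169, -30, 9), (-178, -38, 16), (-180, -51, 12)]
239 [(-171, 9, 13), (-174, -1, 12), (-183, -10, 17), (-184, -23, 13), (-189, -33, 15), (-193, -45, 15)]
242 [(-184, 15, 15), (-189, 4, 16), (-191, -7, 14), (-196, -18, 14), (-199, -29, 14), (-203, -40, 14)]
```

View pics/s2.png

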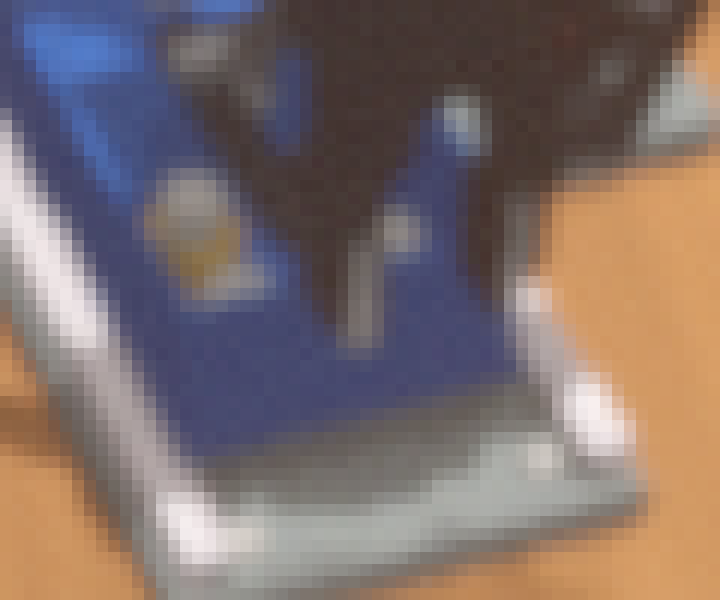

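```bash
python3 -m pendant '{"translation":[[0,0,0],[0,0,0],[0,0,0],[0,0,0]],"turn":[0,0,0,0]}' 0; python3 -c "
from h import *
st()
p=snap('side')
w=dock(cloud(p))
c=cv2.resize(p['img'][190:250,270:330],None,fx=10,fy=10,interpolation=cv2.INTER_NEAREST)
cv2.imwrite('pics/s3.png',c)
for v in range(206,244,3): print(v,[tuple(int(k) for k in w[v,u]) for u in range(298,312,3) if not np.isnan(w[v,u,0])])
"
```

```text
time: 6.55
ee_pos: [632.1, -172.9, 44.0]
tool_rot: [-1.948, -2.464, 0.0]
wrist_force: [0.3, 0.5, -0.3]
finger_gap: -0.1
t 6.55 dock [-189.4   -2.3   44. ] F 0.5 -0.4 -0.3 yx 103.3 gap -0.1 tz [-0.  0. -1.]
206 [(-200, 24, 173), (-201, 16, 172), (-208, 11, 177), (-199, -2, 164), (-205, -8, 168)]
209 [(-177, 12, 139), (-199, 14, 159), (-204, 8, 161), (-196, -4, 150), (-204, -9, 156)]
212 [(-184, 15, 135), (-199, 14, 147), (-208, 9, 155), (-187, -10, 130), (-206, -9, 147)]
215 [(-196, 21, 136), (-198, 12, 135), (-202, 6, 137), (-199, -4, 131), (-202, -12, 131)]
218 [(-203, 23, 132), (-199, 12, 125), (-206, 7, 129), (-198, -6, 118), (-148, -42, 61)]
221 [(-127, -14, 39), (-198, 11, 112), (-199, 2, 110), (-199, -6, 108), (-159, -37, 61)]
224 [(-160, 1, 62), (-196, 9, 98), (-201, 2, 100), (-200, -7, 96), (-161, -37, 50)]
227 [(-159, 0, 48), (-198, 9, 88), (-201, 2, 88), (-199, -8, 83), (-154, -42, 30)]
230 [(-161, 0, 37), (-157, -21, 26), (-160, -30, 26), (-156, -42, 19)]
233 [(-158, -2, 21), (-160, -10, 20), (-157, -22, 14), (-159, -31, 12), (-166, -38, 17)]
236 [(-162, 0, 13), (-163, -10, 11), (-167, -17, 12), (-174, -24, 17), (-176, -33, 16)]
239 [(-172, 3, 12), (-176, -4, 13), (-180, -12, 14), (-183, -20, 14), (-187, -28, 14)]
242 [(-184, 8, 13), (-187, 0, 13), (-192, -6, 15), (-193, -16, 12), (-197, -24, 13)]
```

View pics/s3.png

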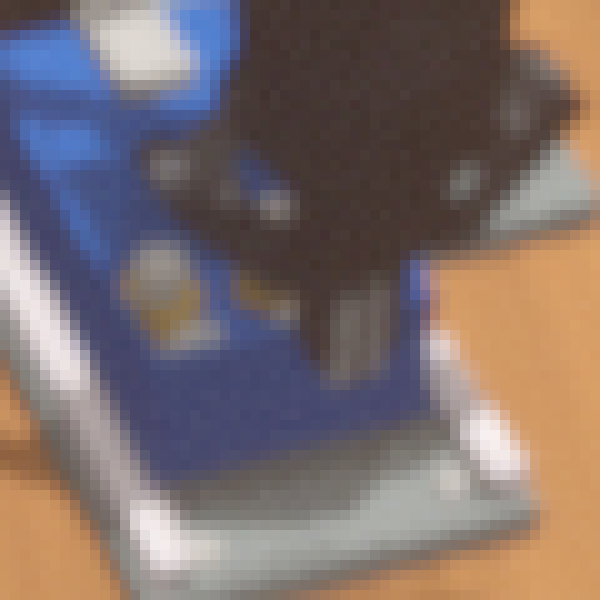

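```bash
python3 -m pendant '{"translation":[[0,-0.008,0.03],[0,-0.008,0.06],[0,-0.008,0.06],[0,-0.008,0.06]],"turn":[0,0,0,0]}'; python3 -c "
from h import *
st()
p=snap('side')
w=dock(cloud(p))
c=cv2.resize(p['img'][190:250,270:330],None,fx=10,fy=10,interpolation=cv2.INTER_NEAREST)
cv2.imwrite('pics/s4.png',c)
for v in range(221,244,2): print(v,[tuple(int(k) for k in w[v,u]) for u in range(298,312,2) if not np.isnan(w[v,u,0])])
"
```

```text
time: 7.1
ee_pos: [629.7, -173.4, 25.7]
tool_rot: [-1.948, -2.464, 0.0]
wrist_force: [-0.6, -0.5, 1.2]
finger_gap: 0.1
t 7.1 dock [-189.3    0.2   25.7] F -0.3 0.6 1.2 yx 103.3 gap 0.1 tz [-0.  0. -1.]
221 [(-199, 21, 116), (-200, 15, 115), (-200, 9, 114), (-201, 3, 112), (-204, -1, 113), (-202, -7, 110), (-159, -37, 61)]
223 [(-204, 23, 113), (-198, 14, 106), (-205, 11, 110), (-201, 3, 104), (-201, -3, 102), (-198, -10, 97), (-161, -37, 55)]
225 [(-186, 13, 86), (-197, 13, 96), (-197, 6, 94), (-201, 2, 97), (-200, -4, 93), (-196, -12, 87), (-156, -40, 41)]
227 [(-189, 14, 81), (-199, 13, 90), (-198, 6, 87), (-202, 2, 90), (-199, -5, 84), (-158, -33, 37), (-157, -40, 33)]
229 [(-162, 1, 43), (-196, 11, 79), (-201, 8, 83), (-203, 2, 82), (-202, -4, 79), (-159, -33, 28), (-158, -40, 25)]
231 [(-161, 0, 34), (-196, 11, 71), (-199, 6, 72), (-203, 2, 74), (-201, -5, 70), (-159, -34, 20), (-159, -41, 18)]
233 [(-157, -2, 20), (-160, -7, 22), (-201, 7, 66), (-160, -20, 17), (-159, -28, 13), (-160, -34, 12), (-163, -39, 13)]
235 [(-159, -2, 14), (-162, -6, 16), (-164, -12, 14), (-163, -19, 12), (-165, -25, 11), (-168, -30, 13), (-171, -36, 13)]
237 [(-165, 0, 13), (-167, -5, 12), (-169, -10, 12), (-173, -15, 15), (-175, -20, 15), (-177, -26, 14), (-178, -32, 13)]
239 [(-175, 5, 15), (-176, 0, 14), (-176, -7, 12), (-179, -12, 13), (-180, -18, 12), (-183, -24, 12), (-185, -29, 13)]
241 [(-181, 7, 13), (-184, 2, 14), (-185, -3, 13), (-187, -9, 13), (-189, -14, 13), (-190, -21, 12), (-191, -27, 11)]
243 [(-186, 9, 10), (-190, 4, 12), (-194, 0, 15), (-193, -6, 11), (-195, -11, 12), (-200, -16, 15), (-201, -22, 14)]
```

View pics/s4.png

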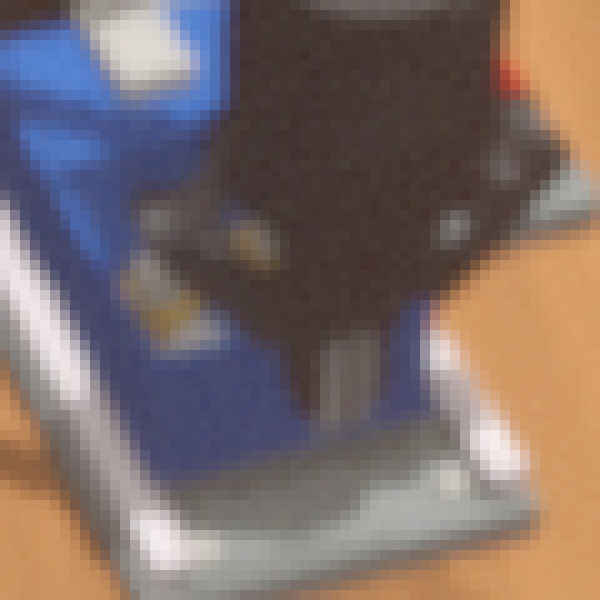

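```bash
python3 -m pendant '{"translation":[[0,0,0.015],[0,0,0.028],[0,0,0.028]],"turn":[0,0,0]}'; python3 -m pendant '{"translation":[[0,0,0.005],[0,0,0.005]],"turn":[0,0]}'; python3 -m pendant '{"translation":[[0,0,0.004],[0,0,0.004]],"turn":[0,0]}'
```

```text
time: 7.52
ee_pos: [629.3, -173.3, 17.1]
tool_rot: [-1.948, -2.464, 0.001]
wrist_force: [0.9, -0.3, -1.1]
finger_gap: 0.2
time: 7.78
ee_pos: [629.8, -173.4, 16.1]
tool_rot: [-1.948, -2.464, 0.0]
wrist_force: [-0.2, -1.1, -0.1]
finger_gap: 0.1
time: 8.02
ee_pos: [629.8, -173.4, 14.9]
tool_rot: [-1.948, -2.464, 0.0]
wrist_force: [0.5, 0.3, 0.3]
finger_gap: 0.1
```

```bash
python3 -m pendant '{"translation":[[0,0,0.004],[0,0,0.004]],"turn":[0,0]}'; python3 -m pendant '{"translation":[[0,0,0.003],[0,0,0.003]],"turn":[0,0]}'; python3 -c "
from h import *
st()
p=snap('side')
w=dock(cloud(p))
for v in range(231,244,1): print(v,[tuple(int(k) for k in w[v,u]) for u in range(298,312,2) if not np.isnan(w[v,u,0])])
"
```

```text
time: 8.28
ee_pos: [629.8, -173.4, 13.6]
tool_rot: [-1.948, -2.464, 0.0]
wrist_force: [-1.0, 0.3, -0.3]
finger_gap: 0.5
time: 8.52
ee_pos: [629.8, -173.4, 12.8]
tool_rot: [-1.948, -2.464, 0.0]
wrist_force: [-1.0, 0.4, -0.4]
finger_gap: 0.2
t 8.53 dock [-1.893e+02  1.000e-01  1.280e+01] F 0.6 0.9 -0.4 yx 103.3 gap 0.2 tz [-0.  0. -1.]
231 [(-186, 12, 61), (-195, 10, 69), (-200, 6, 73), (-202, 1, 73), (-200, -5, 68), (-161, -33, 22), (-159, -40, 18)]
232 [(-186, 12, 57), (-196, 10, 66), (-200, 6, 69), (-202, 1, 69), (-200, -6, 64), (-155, -36, 11), (-158, -41, 12)]
233 [(-160, -1, 23), (-196, 10, 63), (-198, 5, 63), (-201, 0, 64), (-195, -8, 55), (-165, -31, 18), (-163, -39, 14)]
234 [(-158, -2, 17), (-196, 10, 58), (-199, 5, 60), (-201, 0, 59), (-166, -24, 17), (-164, -32, 13), (-167, -37, 14)]
235 [(-159, -2, 14), (-160, -7, 13), (-202, 6, 59), (-201, 0, 56), (-165, -25, 11), (-170, -29, 15), (-172, -35, 15)]
236 [(-162, 0, 13), (-163, -6, 12), (-199, 5, 51), (-169, -17, 14), (-171, -22, 14), (-172, -28, 13), (-173, -35, 12)]
237 [(-168, 2, 15), (-170, -3, 16), (-170, -10, 14), (-173, -15, 14), (-174, -21, 13), (-177, -26, 15), (-178, -32, 13)]
238 [(-171, 3, 14), (-174, -1, 15), (-174, -8, 13), (-177, -13, 15), (-180, -18, 16), (-181, -24, 14), (-181, -31, 12)]
239 [(-175, 4, 14), (-177, 0, 15), (-181, -4, 18), (-179, -12, 12), (-182, -18, 13), (-187, -21, 18), (-187, -28, 15)]
240 [(-178, 6, 14), (-178, 0, 12), (-181, -5, 13), (-182, -11, 12), (-185, -16, 13), (-190, -20, 16), (-188, -28, 12)]
241 [(-182, 7, 14), (-184, 2, 14), (-184, -4, 12), (-190, -7, 17), (-188, -15, 13), (-189, -21, 10), (-193, -25, 14)]
242 [(-185, 9, 14), (-188, 4, 15), (-190, -1, 15), (-193, -6, 15), (-197, -11, 18), (-194, -18, 13), (-196, -24, 13)]
243 [(-187, 9, 11), (-193, 6, 16), (-192, 0, 13), (-194, -5, 13), (-199, -10, 16), (-198, -17, 13), (-200, -22, 13)]
```

```bash
python3 -m pendant '{"translation":[[0,0,0.02],[0,0,0.04],[0,0,0.045],[0,0,0.045]],"turn":[0,0,0,0]}'; python3 -m pendant '{"translation":[[0.02,0,0],[0.04,0,0],[0.05,0,0],[0.055,0,0],[0.055,0,0]],"turn":[0,0,0,0,0]}';python3 -c "
from h import *
st()"
```

```text
time: 9.07
ee_pos: [629.6, -173.4, -1.1]
tool_rot: [-1.948, -2.464, 0.0]
wrist_force: [-0.3, -0.5, -0.4]
finger_gap: -0.4
time: 9.7
ee_pos: [626.1, -157.3, -0.5]
tool_rot: [1.948, 2.465, -0.0]
wrist_force: [-0.2, 1.2, 0.4]
finger_gap: -0.1
t 9.7 dock [-1.728e+02  1.000e-01 -5.000e-01] F 1.2 -0.1 0.4 yx 103.4 gap -0.1 tz [ 0. -0. -1.]
```

```bash
python3 -m pendant '{"translation":[[0.007,0,0],[0.014,0,0],[0.021,0,0],[0.028,0,0],[0.035,0,0],[0.042,0,0],[0.049,0,0],[0.056,0,0],[0.063,0,0],[0.07,0,0]],"turn":[0,0,0,0,0,0,0,0,0,0]}';python3 -c "
from h import *
st()"
```

```text
time: 10.95
ee_pos: [621.2, -136.8, -0.6]
tool_rot: [1.948, 2.464, 0.0]
wrist_force: [0.1, -2.5, -0.7]
finger_gap: -0.1
t 10.95 dock [-151.7    0.2   -0.6] F -2.4 0.5 -0.7 yx 103.3 gap -0.1 tz [ 0. -0. -1.]
```

```bash
python3 -c "
from h import *
for n in ('top','side'):
    p=snap(n); w=dock(cloud(p))
    m=(w[...,0]>12)&(w[...,0]<75)&(abs(w[...,1])<40)&(w[...,2]>30)&(w[...,2]<90)
    P=w[m]; P=P[np.argsort(P[:,0])]
    print(n,[tuple(int(k) for k in a) for a in P[:45]])
    b=(w[...,2]>60)&(w[...,2]<72)&(abs(w[...,1])<40)&(p['img'][...,0].astype(int)-p['img'][...,2]>60)
    print(np.percentile(w[b][:,0],[0,2,98,100]))
"
```

```text
top [(37, 16, 36), (37, 8, 65), (37, -19, 64), (37, -3, 67), (37, 20, 46), (38, 11, 66), (38, -15, 69), (38, 0, 67), (38, 14, 66), (38, -12, 67), (39, 2, 66), (39, 17, 69), (39, -10, 65), (39, 5, 69), (40, 19, 66), (40, -7, 65), (40, 7, 65), (40, -19, 65), (40, -4, 67), (40, 20, 49), (41, 10, 66), (41, -16, 65), (41, -1, 67), (41, 20, 30), (41, -13, 68), (41, 12, 62), (42, 1, 65), (42, 16, 66), (42, -11, 65), (42, 4, 70), (42, 19, 67), (42, -7, 66), (43, 7, 69), (43, -19, 70), (43, -5, 66), (43, 20, 54), (43, 10, 67), (43, -17, 65), (44, -2, 65), (44, 20, 35), (44, 13, 68), (44, 0, 67), (45, 16, 68), (45, 3, 66), (46, 3, 48)]
[-51.09192615 -50.34329308   7.87949945   8.91122524]
side [(31, 13, 57), (32, -10, 67), (33, 2, 49), (33, 16, 69), (33, 9, 46), (33, -7, 66), (34, 12, 68), (34, -1, 68), (34, -11, 69), (35, 19, 60), (35, 12, 62), (35, 8, 53), (35, 8, 48), (35, -5, 70), (35, -19, 66), (35, 18, 43), (36, 8, 69), (36, 8, 65), (36, 4, 43), (36, 15, 46), (36, 15, 50), (36, 8, 56), (36, 1, 42), (36, 4, 59), (36, 15, 58), (37, 11, 57), (37, 18, 63), (37, 11, 69), (37, -16, 61), (37, 0, 58), (37, -2, 69), (37, 11, 43), (37, 18, 50), (37, -6, 64), (37, -2, 52), (37, 7, 59), (38, 4, 45), (38, -9, 67), (38, 18, 53), (38, 4, 66), (38, 11, 47), (38, 18, 66), (38, 18, 45), (38, -2, 56), (38, -20, 68)]
[-54.30157941 -52.22956244   6.8378611    8.90744725]
```

```bash
python3 -m pendant '{"translation":[[0.009,0,0],[0.018,0,0],[0.027,0,0],[0.036,0,0],[0.045,0,0],[0.053,0,0],[0.061,0,0],[0.067,0,0],[0.072,0,0],[0.072,0,0]],"turn":[0,0,0,0,0,0,0,0,0,0]}';python3 -c "
from h import *
st()"
```

```text
time: 12.3
ee_pos: [616.2, -115.6, -0.6]
tool_rot: [-1.948, -2.464, -0.0]
wrist_force: [0.7, -2.1, -1.2]
finger_gap: -0.0
t 12.3 dock [-130.     0.4   -0.6] F -2.2 -0.2 -1.2 yx 103.3 gap -0.0 tz [-0.  0. -1.]
```

```bash
python3 -m pendant '{"translation":[[0.005,0,0],[0.008,0,0],[0.008,0,0]],"turn":[0,0,0]}';python3 -c "
from h import *
st()"
```

```text
time: 12.68
ee_pos: [615.7, -113.5, -0.6]
tool_rot: [-1.948, -2.464, -0.0]
wrist_force: [0.4, -1.8, -0.2]
finger_gap: -0.1
t 12.68 dock [-127.8    0.4   -0.6] F -1.8 0.0 -0.2 yx 103.3 gap -0.1 tz [-0.  0. -1.]
```

```bash
python3 -m pendant '{"translation":[[0.004,0,0],[0.006,0,0],[0.006,0,0]],"turn":[0,0,0]}';python3 -m pendant '{"translation":[[0.003,0,0],[0.004,0,0],[0.004,0,0]],"turn":[0,0,0]}'; python3 -c "
from h import *
st()"
```

```text
time: 13.05
ee_pos: [615.2, -111.8, -0.6]
tool_rot: [-1.948, -2.464, -0.0]
wrist_force: [1.0, -2.4, 0.3]
finger_gap: 0.1
time: 13.42
ee_pos: [615.0, -110.6, -0.6]
tool_rot: [-1.948, -2.464, -0.0]
wrist_force: [1.4, -2.1, -0.9]
finger_gap: 0.1
t 13.43 dock [-124.8    0.4   -0.6] F -2.3 -0.9 -0.9 yx 103.3 gap 0.1 tz [-0.  0. -1.]
```

```bash
for i in 1; do python3 -m pendant '{"translation":[[0.003,0,0],[0.004,0,0]],"turn":[0,0]}' | grep force; python3 -m pendant '{"translation":[[0.003,0,0],[0.003,0,0]],"turn":[0,0]}'| grep force; done; python3 -c "
from h import *
st()"
```

```text
wrist_force: [-0.1, -2.8, -0.8]
wrist_force: [1.1, -3.1, -0.9]
t 13.93 dock [-123.     0.4   -0.6] F -3.2 -0.3 -0.9 yx 103.3 gap 0.1 tz [ 0. -0. -1.]
```

```bash
python3 -m pendant '{"translation":[[0.002,0,0],[0.003,0,0]],"turn":[0,0]}' | grep force; python3 -c "
from h import *
st()"; python3 -m pendant '{"translation":[[0.002,0,0],[0.003,0,0]],"turn":[0,0]}'| grep force;  python3 -c "
from h import *
st()"
```

```text
wrist_force: [0.5, -5.0, -0.5]
t 14.18 dock [-122.6    0.4   -0.6] F -4.9 0.7 -0.5 yx 103.4 gap 0.1 tz [ 0.    -0.001 -1.   ]
wrist_force: [1.9, -7.2, -1.5]
t 14.43 dock [-122.3    0.3   -0.5] F -7.5 -0.3 -1.5 yx 103.4 gap -0.1 tz [ 0.001 -0.002 -1.   ]
```

```bash
python3 -m pendant '{"translation":[[0.001,0,0],[0.001,0,0],[0.001,0,0]],"turn":[0,0,0]}' | grep force; python3 -c "
from h import *
st();st()
p=snap('top'); w=dock(cloud(p))
b=(w[...,2]>60)&(w[...,2]<72)&(abs(w[...,1])<40)&(p['img'][...,0].astype(int)-p['img'][...,2]>60)
print(np.percentile(w[b][:,0],[0,2,98,100]))
g=p['img'].astype(int)
m=(abs(w[...,1])<14)&(w[...,2]>83)&(w[...,2]<95)&(w[...,0]>10)&(w[...,0]<50)
print(w[m].mean(0),w[m].min(0),w[m].max(0))
m=(abs(w[...,1])<9)&(w[...,2]>69)&(w[...,2]<80)&(w[...,0]>-10)&(w[...,0]<23)
print(np.median(w[m],0),w[m].min(0),w[m].max(0))
"
```

```text
wrist_force: [0.4, -7.4, -0.8]
t 14.8 dock [-122.1    0.3   -0.5] F -7.3 1.3 -0.8 yx 103.4 gap 0.2 tz [ 0.001 -0.002 -1.   ]
t 14.8 dock [-122.1    0.3   -0.5] F -7.3 1.3 -0.8 yx 103.4 gap 0.2 tz [ 0.001 -0.002 -1.   ]
[-21.41700561 -20.38101426  37.19544774  38.54461228]
[31.31672694 -0.68443015 87.3437823 ] [25.98950652 -9.97319924 84.75407477] [36.59741209  9.10096037 89.59177647]
[ 9.64118795 -0.09828486 75.57281628] [-4.60519952 -8.90710163 69.44232958] [22.36900462  8.85614733 78.62074489]
```

```bash
python3 -m pendant '{"translation":[[-0.03,0,0],[-0.06,0,-0.1],[-0.06,0,-0.3],[-0.04,0,-0.5],[0.1,0,-0.63],[0.3,0,-0.65],[0.5,0,-0.65],[0.7,0,-0.65],[0.78,0,-0.65],[0.78,0,-0.65]],"turn":[0,0,0,0,0,0,0,0,0,0]}' 30; python3 -c "
from h import *
togo([105,0,127])
p=snap('side'); cv2.imwrite('pics/s5.png',cv2.resize(p['img'][110:290,180:380],None,fx=3.3,fy=3.3,interpolation=cv2.INTER_CUBIC))
w=dock(cloud(p))
m=(abs(w[...,1])<40)&(w[...,0]>30)&(w[...,0]<130)
for v in range(110,170,4): print(v,[tuple(int(k) for k in w[v,u]) for u in range(255,292,4) if w[v,u,1]==w[v,u,1] and w[v,u,2]>80])
p=snap('top'); w=dock(cloud(p))
b=(w[...,2]>60)&(w[...,2]<72)&(abs(w[...,1])<40)&(p['img'][...,0].astype(int)-p['img'][...,2]>60)
print(np.percentile(w[b][:,0],[0,2,98,100]))"
```

```text
time: 16.1
ee_pos: [558.7, 123.6, 194.2]
tool_rot: [-1.943, -2.466, -0.0]
wrist_force: [0.2, 0.6, 0.3]
finger_gap: 29.9
t 16.1 dock [116.    2.6 194.2] F 0.6 -0.3 0.3 yx 103.5 gap 29.9 tz [-0.002  0.001 -1.   ]
share [-0.0372  0.0086  0.224 ]
110 [(106, 27, 302), (99, 16, 304), (103, -10, 297), (99, -21, 297), (103, -36, 292)]
114 [(114, 37, 286), (98, 30, 293), (111, -13, 278), (103, -23, 280), (100, -35, 279)]
118 [(100, 42, 281), (102, 28, 277), (104, -10, 269)]
122 [(108, 26, 259), (105, -11, 254)]
126 [(106, 27, 247), (105, -11, 239)]
130 []
134 []
138 []
142 []
146 []
150 []
154 [(58, 18, 171)]
158 [(65, 15, 150)]
162 [(51, 7, 143), (47, -4, 142)]
166 [(47, 8, 130), (54, -7, 121)]
[-111.8571515  -110.86635025   36.01450989   38.2093282 ]
```

View pics/s5.png

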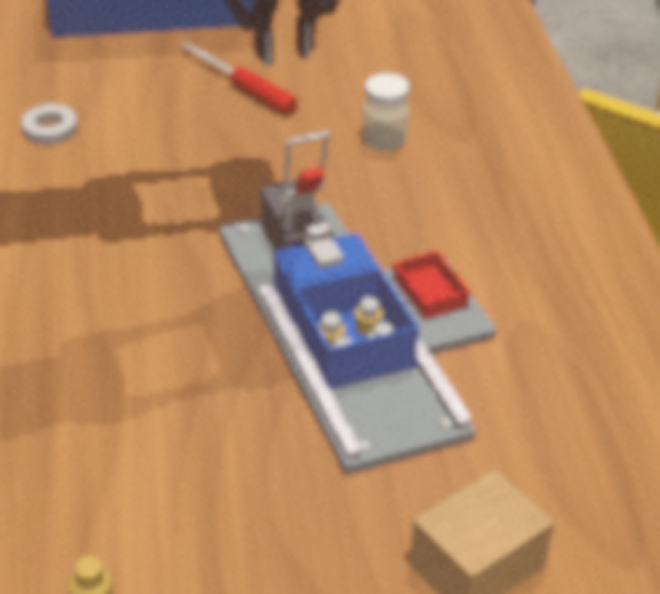

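```bash
python3 -m pendant '{"translation":[[-0.02,0.01,0.1],[-0.035,0.01,0.2],[-0.035,0.01,0.237],[-0.035,0.01,0.237]],"turn":[0,0,0,0]}' ; python3 -c "
from h import *
togo([76,-0.5,120]); togo([40,-0.5,105])
"
```

```text
time: 16.7
ee_pos: [564.9, 110.7, 122.5]
tool_rot: [-1.949, -2.462, 0.002]
wrist_force: [-0.2, 0.1, 0.9]
finger_gap: 30.0
t 16.7 dock [102.1  -0.5 122.5] F 0.1 0.2 0.9 yx 103.3 gap 30.0 tz [-0.002 -0.    -1.   ]
share [-0.087  -0.0005  0.0083]
t 16.7 dock [102.1  -0.5 122.5] F 0.1 0.2 0.9 yx 103.3 gap 30.0 tz [-0.002 -0.    -1.   ]
share [-0.2071 -0.0009  0.0582]
```

```bash
python3 -m pendant '{"translation":[[-0.04,0,0],[-0.08,0,0.005],[-0.11,0,0.012],[-0.14,0,0.022],[-0.165,0,0.035],[-0.19,0,0.05],[-0.207,0,0.065],[-0.207,0,0.065]],"turn":[0,0,0,0,0,0,0,0]}' ; python3 -c "
from h import *
st()
p=snap('side'); cv2.imwrite('pics/s6.png',cv2.resize(p['img'][110:230,220:340],None,fx=5,fy=5,interpolation=cv2.INTER_CUBIC))
"
```

```text
time: 17.7
ee_pos: [579.2, 50.8, 103.0]
tool_rot: [-1.948, -2.463, 0.001]
wrist_force: [0.2, 0.1, 0.7]
finger_gap: 29.9
t 17.7 dock [ 40.5  -1.  103. ] F 0.0 -0.2 0.7 yx 103.3 gap 29.9 tz [-0.001 -0.    -1.   ]
```

View pics/s6.png

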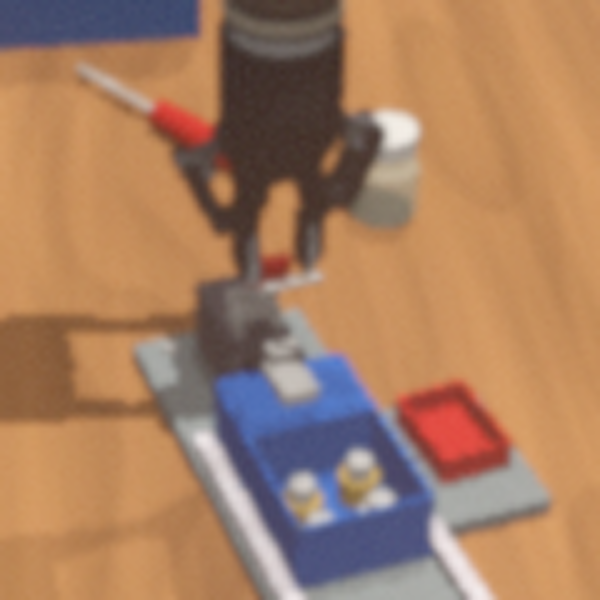

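```bash
python3 -c "
from h import *
p=snap('side'); w=dock(cloud(p))
for v in range(128,172,2): print(v,[tuple(int(k) for k in w[v,u]) for u in range(268,288,3) if w[v,u,1]==w[v,u,1] and w[v,u,2]>80])
"
```

```text
128 [(21, 29, 289), (8, 25, 295), (4, 17, 296), (4, 8, 294), (3, 0, 293), (4, -10, 290), (5, -19, 287)]
130 [(17, 30, 284), (9, 24, 288), (7, 16, 287), (6, 7, 286), (1, 0, 287), (3, -9, 284), (8, -21, 279)]
132 [(19, 30, 276), (10, 24, 280), (3, 17, 283), (0, 9, 284), (0, 1, 282), (0, -8, 279), (8, -21, 272)]
134 [(16, 31, 271), (13, 22, 271), (4, 17, 276), (2, 8, 275), (1, 0, 274), (4, -10, 270), (27, -29, 252)]
136 [(29, 26, 256), (27, 17, 256), (29, 7, 252), (29, -2, 250), (29, -11, 248), (27, -20, 247), (29, -31, 244)]
138 [(26, 27, 251), (28, 17, 248), (29, 7, 245), (28, -1, 244), (26, -10, 243), (18, -16, 247), (26, -30, 239)]
140 [(29, 26, 242), (23, 18, 244), (16, 12, 247), (25, 0, 239), (18, -7, 242), (19, -17, 239)]
142 [(29, 26, 235), (24, 18, 236), (19, 10, 238), (30, -3, 228), (23, -9, 231), (24, -20, 228), (49, -40, 208)]
144 [(26, 27, 230), (24, 18, 229), (26, 7, 226), (26, -1, 224), (25, -11, 222), (20, -18, 223), (47, -39, 202)]
146 [(48, 19, 208), (22, 19, 224), (27, 7, 218), (29, -2, 215), (35, -15, 208), (25, -20, 213), (45, -39, 196)]
148 [(36, 23, 208), (20, 19, 218), (31, -13, 204), (20, -18, 209), (32, -34, 198)]
150 [(33, 24, 204), (23, 18, 209), (44, -19, 186), (30, -23, 195), (32, -34, 191)]
152 [(27, 26, 201), (29, 16, 197), (40, -17, 182), (29, -23, 188), (31, -34, 184)]
154 [(26, 26, 194), (26, 17, 192), (36, -16, 177), (27, -22, 182)]
156 [(29, 25, 184), (26, 17, 184), (33, -15, 172), (32, -24, 171)]
158 [(34, 24, 174), (30, 15, 174), (32, -15, 165), (31, -24, 164)]
160 [(33, 24, 166), (26, 16, 169), (33, -15, 157), (31, -25, 156)]
162 [(32, 24, 159), (26, 16, 162), (45, 0, 144), (47, -11, 141), (31, -15, 150), (32, -25, 147)]
164 [(29, 25, 155), (27, 16, 153), (43, 0, 139), (47, -11, 133), (33, -16, 141)]
166 [(28, 15, 145), (53, -3, 123), (15, 1, 150), (17, -9, 146), (16, -19, 145)]
168 [(38, 22, 132), (20, 18, 143), (14, 11, 145)]
170 [(71, 9, 97), (66, 1, 99), (68, -10, 94)]
```

```bash
python3 -m pendant '{"translation":[[-0.03,0,0.0],[-0.06,0,0.02],[-0.085,0,0.045],[-0.105,0,0.075],[-0.108,0,0.105],[-0.108,0,0.135],[-0.108,0,0.16],[-0.108,0,0.18],[-0.108,0,0.195],[-0.108,0,0.195]],"turn":[0,0,0,0,0,0,0,0,0,0]}' ; python3 -c "
from h import *
st()
p=snap('side'); cv2.imwrite('pics/s7.png',cv2.resize(p['img'][110:230,220:340],None,fx=5,fy=5,interpolation=cv2.INTER_CUBIC))
"
```

```text
time: 19.05
ee_pos: [587.2, 19.9, 46.2]
tool_rot: [-1.948, -2.464, 0.0]
wrist_force: [-2.2, 0.9, 5.1]
finger_gap: 30.1
t 19.05 dock [ 8.6 -1.8 46.2] F 1.4 2.0 5.1 yx 103.4 gap 30.1 tz [-0.001  0.    -1.   ]
```

View pics/s7.png

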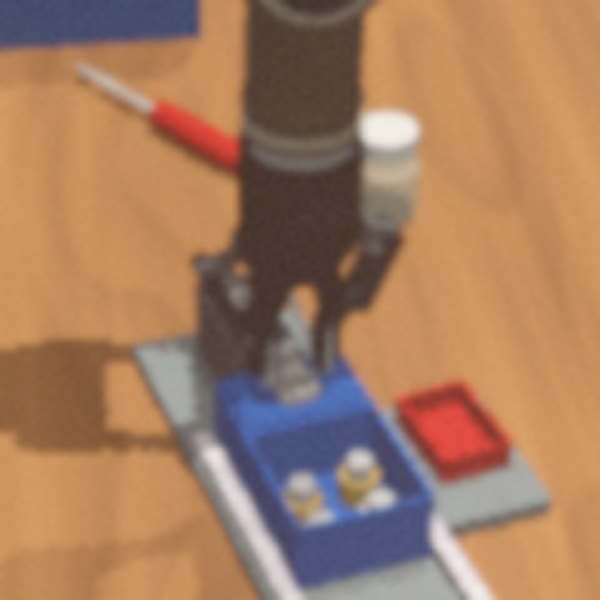

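```bash
python3 -m pendant '{"translation":[[0,0,-0.05],[-0.03,0,-0.12],[-0.1,0,-0.12],[-0.12,0,-0.12],[-0.12,0,-0.12]],"turn":[0,0,0,0,0]}' ; python3 -c "
from h import *
st()
p=snap('side'); cv2.imwrite('pics/s8.png',cv2.resize(p['img'][140:220,230:330],None,fx=7,fy=7,interpolation=cv2.INTER_CUBIC))
p=snap('top'); cv2.imwrite('pics/t8.png',cv2.resize(p['img'][120:210,200:320],None,fx=6,fy=6,interpolation=cv2.INTER_CUBIC))
"
```

```text
time: 19.73
ee_pos: [594.8, -16.2, 80.3]
tool_rot: [-1.949, -2.462, 0.001]
wrist_force: [-0.8, 0.1, -0.9]
finger_gap: 30.5
t 19.73 dock [-28.3  -1.2  80.3] F 0.3 0.8 -0.9 yx 103.2 gap 30.5 tz [-0.002  0.    -1.   ]
```

View pics/s8.png

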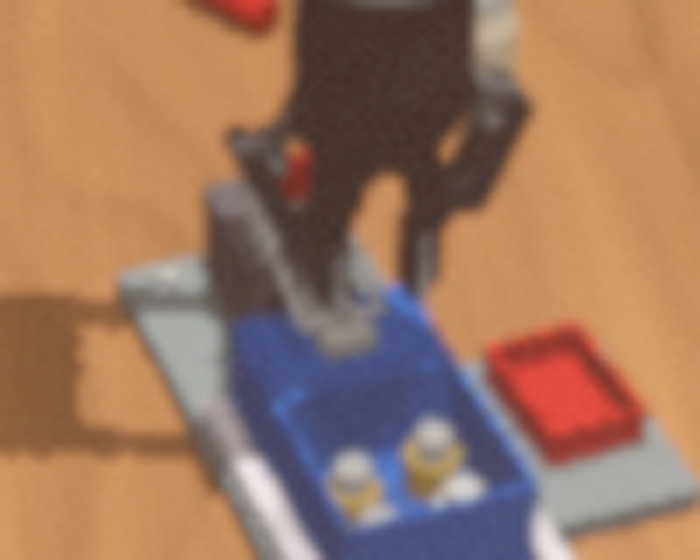

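View pics/t8.png

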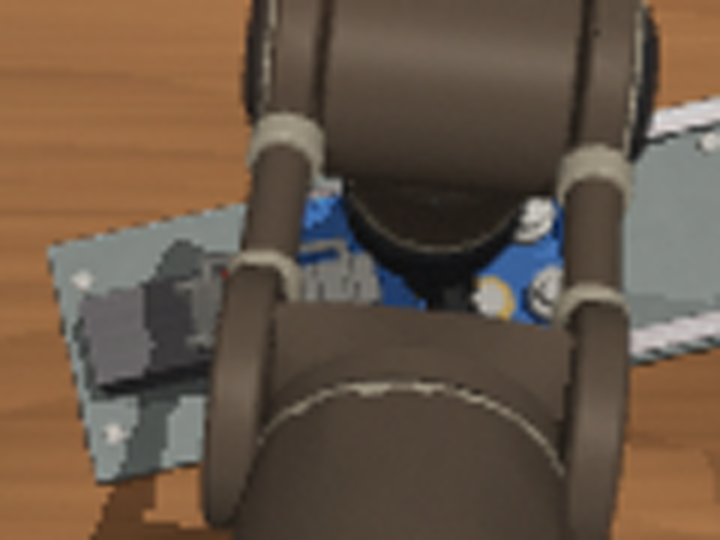

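```bash
python3 -m pendant '{"translation":[[0.02,0,0.05],[0.035,0,0.1],[0.035,0,0.14],[0.035,0,0.158],[0.035,0,0.158]],"turn":[0,0,0,0,0]}' ; python3 -c "
from h import *
st()
p=snap('side'); cv2.imwrite('pics/s9.png',cv2.resize(p['img'][140:220,230:330],None,fx=7,fy=7,interpolation=cv2.INTER_CUBIC))
w=dock(cloud(p))
for v in range(172,190,2): print(v,[tuple(int(k) for k in w[v,u]) for u in range(268,288,2) if w[v,u,1]==w[v,u,1] and w[v,u,2]>60])
"
```

```text
time: 20.45
ee_pos: [592.6, -5.2, 33.1]
tool_rot: [-1.948, -2.464, 0.001]
wrist_force: [0.3, -0.8, -0.4]
finger_gap: 30.4
t 20.45 dock [-17.   -1.5  33.1] F -0.8 -0.1 -0.4 yx 103.3 gap 30.4 tz [-0.001  0.    -1.   ]
172 [(-25, 46, 168), (72, 2, 86), (-31, 35, 169), (-27, 27, 164), (-33, 23, 167), (-37, 18, 169), (-38, 12, 168), (-25, 0, 156), (-29, -4, 158), (-26, -11, 154)]
174 [(-29, 47, 163), (85, -2, 67), (-2, 24, 138), (-28, 27, 158), (-31, 22, 158), (-35, 17, 160), (-36, 11, 159), (-24, 0, 148), (-28, -4, 149), (-27, -11, 147)]
176 [(-26, 46, 154), (75, 0, 67), (77, -6, 64), (-20, 24, 143), (-32, 22, 152), (-32, 16, 150), (-32, 10, 149), (-22, -14, 135)]
178 [(-30, 47, 150), (65, 4, 67), (-9, 26, 128), (-19, 23, 135), (-33, 23, 145), (-36, 17, 145), (-14, -17, 120)]
180 [(-28, 46, 140), (-17, 36, 129), (-12, 27, 123), (-8, 19, 118), (-32, 22, 136), (-34, 16, 136), (21, -20, 85), (-17, -16, 115)]
182 [(-30, 47, 134), (-31, 41, 133), (-22, 31, 124), (-27, 26, 126), (-30, 21, 127), (-28, 14, 124), (35, -19, 66), (13, -17, 83), (32, -32, 65), (-15, -18, 105)]
184 [(-29, 47, 125), (-32, 41, 127), (-31, 35, 124), (-27, 26, 118), (-30, 21, 119), (17, -4, 76), (9, -8, 80), (6, -14, 81), (3, -19, 82), (-21, -15, 103)]
186 [(28, 25, 67), (-32, 41, 118), (-16, 28, 102), (-25, 25, 108), (-31, 21, 112), (2, 1, 81), (4, -6, 76), (3, -13, 75), (14, -24, 64), (-23, -15, 96)]
188 [(21, 28, 65), (17, 22, 66), (-13, 27, 92), (-25, 25, 101), (-28, 20, 101), (0, 1, 74), (-3, -3, 76), (-4, -9, 75), (-6, -15, 75), (-23, -15, 88)]
```

View pics/s9.png

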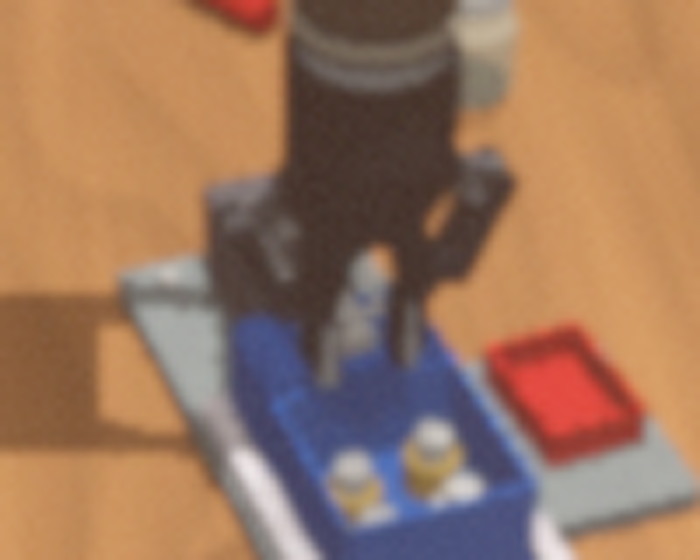

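```bash
python3 -m pendant '{"translation":[[0.01,-0.003,0],[0.02,-0.003,0],[0.03,-0.003,0],[0.04,-0.003,0],[0.05,-0.003,0],[0.06,-0.003,0],[0.07,-0.003,0],[0.08,-0.003,0],[0.08,-0.003,0]],"turn":[0,0,0,0,0,0,0,0,0]}' ; python3 -c "
from h import *
st()
p=snap('side'); cv2.imwrite('pics/s10.png',cv2.resize(p['img'][140:220,230:330],None,fx=7,fy=7,interpolation=cv2.INTER_CUBIC))
w=dock(cloud(p))
for v in range(176,190,1): print(v,[tuple(int(k) for k in w[v,u]) for u in range(276,286,2) if w[v,u,1]==w[v,u,1] and w[v,u,2]>60])
"
```

```text
time: 21.62
ee_pos: [586.7, 18.2, 34.0]
tool_rot: [1.948, 2.465, 0.001]
wrist_force: [0.7, -1.6, 0.1]
finger_gap: 29.9
t 21.62 dock [ 7.1 -1.  34. ] F -1.7 -0.3 0.1 yx 103.3 gap 29.9 tz [ 0.  0. -1.]
176 [(66, -17, 69), (39, -19, 88), (14, -16, 107), (-3, -15, 120)]
177 [(64, -16, 67), (36, -18, 87), (12, -15, 105), (1, -17, 113)]
178 [(35, -4, 87), (33, -10, 87), (35, -18, 83), (13, -16, 100), (-2, -16, 112)]
179 [(27, -1, 90), (26, -8, 88), (12, -15, 97), (-3, -16, 108)]
180 [(25, 0, 87), (24, -7, 86), (9, -14, 95), (-5, -15, 106)]
181 [(29, -2, 79), (30, -9, 77), (37, -19, 69), (9, -14, 91), (-4, -16, 101)]
182 [(28, -2, 76), (28, -8, 75), (17, -11, 82), (9, -15, 87), (-3, -16, 96)]
183 [(19, 1, 80), (20, -5, 77), (17, -11, 78), (11, -15, 82), (-3, -16, 92)]
184 [(16, 2, 78), (15, -4, 77), (10, -8, 80), (13, -16, 75), (-6, -15, 91)]
185 [(15, 2, 75), (13, -3, 75), (9, -8, 76), (6, -14, 77), (-2, -17, 83)]
186 [(13, 3, 73), (6, 0, 77), (4, -6, 77), (5, -13, 74), (-4, -16, 80)]
187 [(4, 7, 76), (4, 0, 74), (1, -5, 75), (-2, -10, 76), (-2, -17, 75)]
188 [(0, 8, 76), (-1, 2, 75), (-2, -3, 75), (-6, -9, 76), (1, -19, 67)]
189 [(-3, 10, 76), (-3, -3, 72), (-4, -10, 70), (-2, -17, 67)]
```

View pics/s10.png

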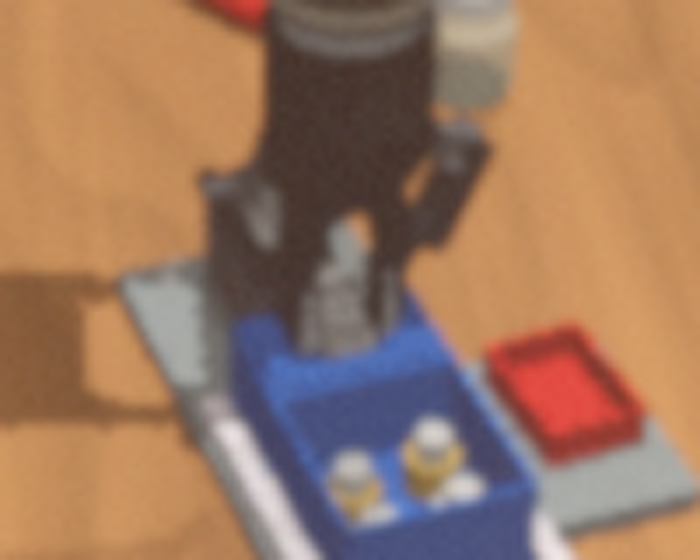

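```bash
python3 -m pendant '{"translation":[[0.004,0,0],[0.008,0,0],[0.012,0,0],[0.016,0,0],[0.02,0,0],[0.02,0,0]],"turn":[0,0,0,0,0,0]}' ; python3 -c "
from h import *
st()
"; python3 -m pendant '{"translation":[[0.003,0,0],[0.006,0,0],[0.006,0,0]],"turn":[0,0,0]}' ;python3 -c "
from h import *
st()
"
```

```text
time: 22.42
ee_pos: [585.4, 23.9, 34.0]
tool_rot: [1.948, 2.464, 0.0]
wrist_force: [0.7, -2.5, 0.9]
finger_gap: 30.3
t 22.43 dock [12.9 -1.  34. ] F -2.6 -0.2 0.9 yx 103.3 gap 30.3 tz [ 0.  0. -1.]
time: 22.8
ee_pos: [585.0, 25.5, 34.0]
tool_rot: [1.948, 2.464, 0.0]
wrist_force: [1.8, -3.7, 2.2]
finger_gap: 30.0
t 22.8 dock [14.6 -1.  34. ] F -4.0 -0.9 2.2 yx 103.3 gap 30.0 tz [ 0. -0. -1.]
```

```bash
python3 -m pendant '{"translation":[[0.003,0,0],[0.004,0,0],[0.004,0,0]],"turn":[0,0,0]}' ;python3 -c "
from h import *
st()
p=snap('side'); cv2.imwrite('pics/s11.png',cv2.resize(p['img'][150:210,240:310],None,fx=10,fy=10,interpolation=cv2.INTER_CUBIC))
w=dock(cloud(p))
for v in range(174,188,1): print(v,[tuple(int(k) for k in w[v,u]) for u in range(274,286,2) if w[v,u,1]==w[v,u,1] and w[v,u,2]>60])
"
```

```text
time: 23.18
ee_pos: [584.9, 26.2, 34.0]
tool_rot: [1.947, 2.464, -0.0]
wrist_force: [1.6, -5.5, 1.3]
finger_gap: 30.2
t 23.18 dock [15.3 -1.  34. ] F -5.8 -0.3 1.3 yx 103.4 gap 30.2 tz [ 0.001 -0.001 -1.   ]
174 [(-3, 17, 137), (78, -21, 68), (53, -18, 86), (14, -16, 115), (1, -17, 125)]
175 [(1, 15, 129), (73, -19, 67), (13, -15, 112), (3, -18, 119)]
176 [(3, 15, 123), (69, -18, 67), (41, -20, 87), (15, -17, 106), (3, -18, 114)]
177 [(65, -9, 67), (63, -15, 68), (38, -19, 84), (9, -14, 108), (7, -20, 107)]
178 [(61, -7, 67), (33, -3, 89), (29, -9, 90), (31, -17, 86), (11, -15, 102), (4, -19, 106)]
179 [(32, 3, 87), (30, -2, 87), (25, -7, 89), (34, -18, 79), (13, -16, 96), (4, -19, 102)]
180 [(3, 14, 107), (20, 1, 91), (22, -6, 88), (10, -15, 94), (7, -20, 95)]
181 [(1, 15, 105), (29, -2, 79), (26, -8, 80), (28, -15, 77), (12, -16, 89), (4, -19, 94)]
182 [(4, 14, 99), (21, 0, 82), (25, -7, 77), (33, -18, 68), (11, -16, 85), (3, -19, 91)]
183 [(2, 14, 96), (21, 0, 78), (23, -7, 75), (20, -12, 76), (8, -14, 84), (2, -19, 87)]
184 [(20, 7, 76), (20, 0, 74), (21, -6, 72), (18, -12, 73), (10, -15, 78), (4, -20, 81)]
185 [(17, 8, 75), (14, 3, 76), (11, -2, 76), (11, -9, 75), (12, -16, 72), (2, -19, 79)]
186 [(12, 10, 75), (6, 6, 79), (4, 0, 78), (8, -8, 73), (4, -13, 74), (1, -19, 75)]
187 [(11, 11, 72), (3, 7, 77), (3, 0, 76), (0, -4, 77), (-3, -10, 78), (8, -22, 65)]
```

View pics/s11.png

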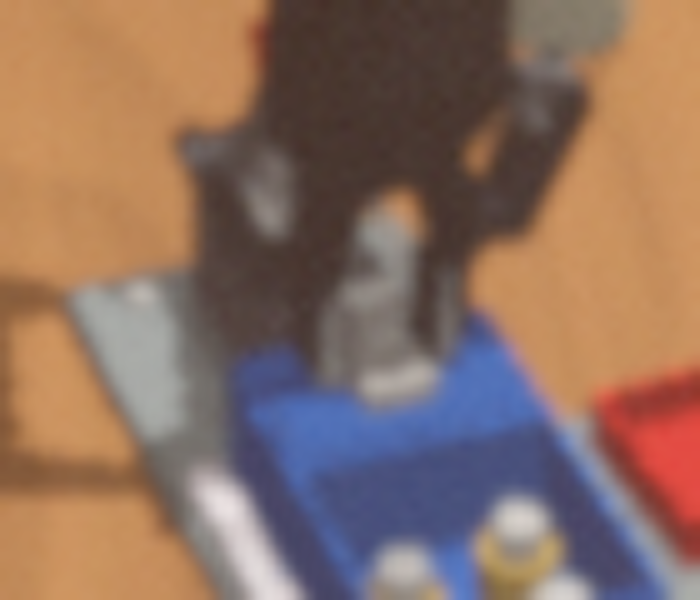

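```bash
python3 -m pendant '{"translation":[[0.002,0,0],[0.003,0,0],[0.003,0,0],[0.003,0,0]],"turn":[0,0,0,0]}' ;python3 -c "
from h import *
st()"
python3 -m pendant '{"translation":[[-0.03,0,0],[-0.08,0,0],[-0.12,0,-0.05],[-0.14,0,-0.2],[-0.14,0,-0.35],[-0.14,0,-0.35]],"turn":[0,0,0,0,0,0]}' ;python3 -c "
from h import *
st()
p=snap('side'); cv2.imwrite('pics/s12.png',cv2.resize(p['img'][140:220,230:330],None,fx=7,fy=7,interpolation=cv2.INTER_CUBIC))
w=dock(cloud(p))
for v in range(162,190,1): print(v,[tuple(int(k) for k in w[v,u]) for u in range(268,286,2) if w[v,u,1]==w[v,u,1] and 70<w[v,u,2]<160])
"
```

```text
time: 23.72
ee_pos: [584.8, 26.3, 34.0]
tool_rot: [1.947, 2.463, -0.002]
wrist_force: [1.2, -6.3, 0.8]
finger_gap: 29.9
t 23.73 dock [15.3 -1.  34. ] F -6.4 0.3 0.8 yx 103.4 gap 29.9 tz [ 0.001 -0.002 -1.   ]
time: 24.48
ee_pos: [598.5, -14.2, 145.1]
tool_rot: [1.944, 2.457, 0.01]
wrist_force: [0.5, -0.5, 1.1]
finger_gap: 30.1
t 24.48 dock [-27.2  -5.2 145.1] F -0.6 -0.4 1.1 yx 103.3 gap 30.1 tz [ 0.011 -0.001 -1.   ]
162 [(86, 4, 118), (88, -3, 115), (85, -9, 115)]
163 [(89, 3, 112), (84, -2, 113), (90, -11, 107), (93, -19, 103)]
164 [(85, 4, 111), (88, -3, 107), (86, -9, 106), (90, -18, 102)]
165 [(86, 4, 106), (84, -2, 105), (83, -8, 104), (89, -17, 99)]
166 [(83, 5, 104), (84, -2, 101), (86, -9, 98)]
167 [(84, 4, 99), (82, -1, 99), (80, -7, 99), (79, -21, 96)]
168 [(79, 6, 99), (81, -1, 96), (83, -8, 92), (75, -19, 95)]
169 [(78, 7, 95), (82, -1, 91), (81, -7, 90), (83, -15, 86), (71, -18, 94)]
170 [(78, 7, 92), (76, 1, 92), (80, -7, 87), (80, -14, 85)]
171 [(82, 5, 85), (77, 0, 86), (75, -5, 86), (75, -13, 84), (64, -22, 90)]
172 [(76, 7, 85), (78, 0, 81), (75, -5, 82), (73, -12
[... 430 characters left out ...]
(26, -1, 86), (22, -6, 88), (27, -15, 81)]
181 [(34, 16, 81), (24, 6, 86), (25, 0, 83), (26, -8, 80), (22, -13, 82)]
182 [(30, 17, 80), (28, 11, 80), (26, 5, 80), (26, -1, 78), (26, -8, 76)]
183 [(25, 19, 81), (27, 12, 77), (25, 5, 76), (26, -1, 74), (24, -7, 74), (14, -10, 80), (21, -27, 70)]
184 [(24, 6, 73), (18, 1, 76), (15, -4, 77), (11, -9, 79)]
185 [(22, 13, 72), (16, 9, 76), (14, 3, 76), (13, -3, 75), (15, -11, 71)]
186 [(13, 10, 74), (14, 3, 72), (5, 0, 78), (5, -7, 76), (3, -13, 76)]
187 [(17, 22, 70), (13, 10, 70), (6, 6, 74), (0, 2, 79), (1, -5, 75), (-1, -11, 76)]
188 [(0, 8, 76), (2, 0, 72), (-5, -2, 77), (-5, -9, 75)]
189 [(-3, 10, 75), (-5, 4, 75), (-2, -4, 70), (-5, -9, 71)]
```

View pics/s12.png

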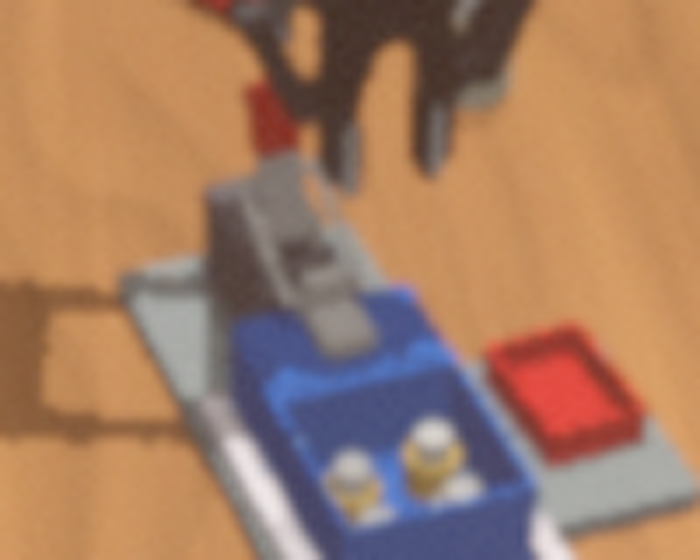

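```bash
python3 -m pendant '{"translation":[[0,0,0],[0,0,0],[0,0,0]],"turn":[0,0,0]}' 0 | grep time ;python3 -c "
from h import *
togo([62,-0.5,98])"
```

```text
time: 24.9
t 24.9 dock [-24.9  -0.2 137.5] F -0.5 -0.2 -0.6 yx 103.3 gap 0.2 tz [-0.003  0.    -1.   ]
share [0.2896 0.0032 0.132 ]
```

```bash
python3 -m pendant '{"translation":[[0.1,0.002,0],[0.2,0.002,0.05],[0.27,0.002,0.11],[0.29,0.002,0.132],[0.29,0.002,0.132]],"turn":[0,0,0,0,0]}' | grep force ;python3 -c "
from h import *
togo([80,-0.5,98]);togo([95.7,-0.5,92.8])
p=snap('side'); cv2.imwrite('pics/s13.png',cv2.resize(p['img'][120:200,230:330],None,fx=7,fy=7,interpolation=cv2.INTER_CUBIC))
w=dock(cloud(p))
for v in range(148,170,2): print(v,[tuple(int(k) for k in w[v,u]) for u in range(262,284,2) if w[v,u,1]==w[v,u,1] and 70<w[v,u,2]<190])"
```

```text
wrist_force: [-0.0, -0.9, 0.6]
t 25.52 dock [61.9 -0.4 98.1] F -0.9 0.3 0.6 yx 103.4 gap 0.1 tz [-0.002 -0.001 -1.   ]
share [0.0604 0.0007 0.0003]
t 25.52 dock [61.9 -0.4 98.1] F -0.9 0.3 0.6 yx 103.4 gap 0.1 tz [-0.002 -0.001 -1.   ]
share [0.1128 0.0011 0.0177]
148 [(66, 12, 187), (63, -6, 185), (51, -22, 189)]
150 [(55, 16, 188), (54, 10, 187), (52, -2, 185), (48, -7, 186), (57, -17, 178), (51, -22, 181), (51, -28, 180)]
152 [(49, 31, 187), (45, 26, 189), (58, 14, 178), (49, 11, 183), (46, 6, 184), (52, -2, 178), (46, -6, 180)]
154 [(99, 6, 142), (65, 12, 165), (44, 13, 179), (44, 6, 177), (49, -1, 172), (53, -9, 168)]
156 [(95, 8, 137), (61, 13, 160), (54, 9, 164), (49, 4, 166), (50, -1, 164), (51, -9, 162)]
158 [(93, 8, 131), (64, 12, 151), (53, 9, 157), (49, 4, 158), (51, -2, 155), (54, -10, 152)]
160 [(92, 9, 123), (67, 11, 140), (52, 10, 150), (50, 4, 150), (49, -1, 149), (54, -10, 143)]
162 [(90, 9, 117), (86, 4, 118), (51, 10, 143), (46, 5, 145), (51, -3, 140)]
164 [(90, 9, 109), (87, 3, 109), (86, -2, 108), (85, -9, 107), (88, -17, 103)]
166 [(90, 16, 102), (87, 10, 103), (87, 3, 101), (83, -1, 102), (81, -7, 102)]
168 [(83, 19, 100), (83, 5, 96), (83, -1, 94), (78, -6, 96), (69, -17, 100)]
```

View pics/s13.png

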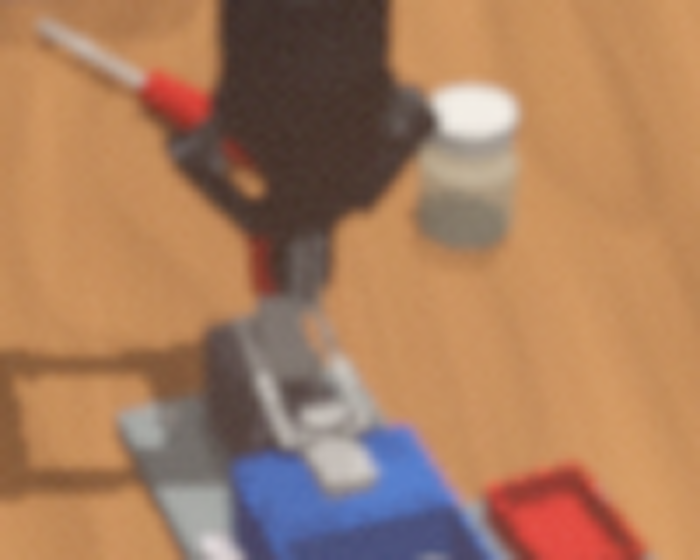

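```bash
python3 -m pendant '{"translation":[[0.03,0,0],[0.055,0,0],[0.07,0,0.003],[0.085,0,0.008],[0.1,0,0.013],[0.113,0,0.018],[0.113,0,0.018]],"turn":[0,0,0,0,0,0,0]}' | grep force ;python3 -c "
from h import *
togo([109.8,-0.5,82.6])
p=snap('side'); cv2.imwrite('pics/s14.png',cv2.resize(p['img'][120:200,230:330],None,fx=7,fy=7,interpolation=cv2.INTER_CUBIC))"
```

```text
wrist_force: [0.2, -1.2, 2.7]
t 26.45 dock [95.8 -1.2 94. ] F -1.2 0.1 2.7 yx 103.4 gap -0.3 tz [ 0.001  0.    -1.   ]
share [ 0.0468 -0.0022  0.0379]
```

View pics/s14.png

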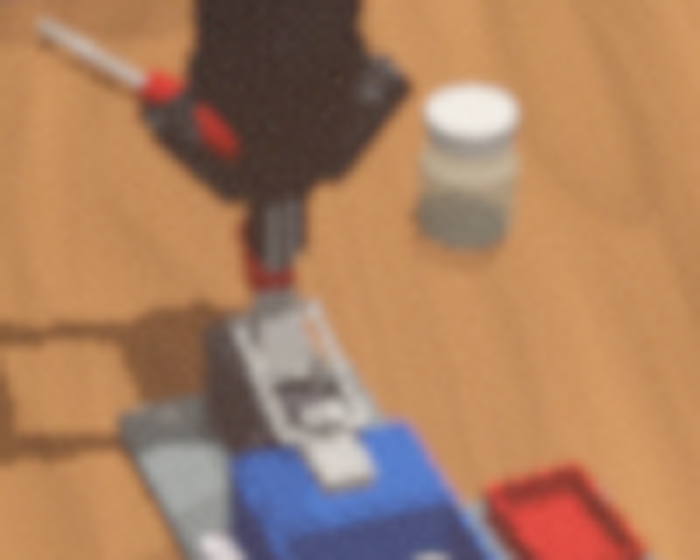

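```bash
python3 -m pendant '{"translation":[[0.012,0,0.008],[0.024,0,0.017],[0.036,0,0.028],[0.047,0,0.039],[0.047,0,0.039]],"turn":[0,0,0,0,0]}' | grep force ;python3 -c "
from h import *
togo([120.3,-0.5,68.6])"
```

```text
wrist_force: [0.4, 0.1, 2.6]
t 27.12 dock [110.5  -1.5  82.4] F 0.0 -0.5 2.6 yx 103.3 gap -0.0 tz [ 0.001  0.001 -1.   ]
share [ 0.0325 -0.0031  0.046 ]
```

```bash
python3 -m pendant '{"translation":[[0.009,0,0.01],[0.018,0,0.022],[0.027,0,0.035],[0.035,0,0.047],[0.035,0,0.047]],"turn":[0,0,0,0,0]}' | grep force ;python3 -c "
from h import *
togo([124.8,-0.5,57.9])"
```

```text
wrist_force: [0.2, 0.3, 0.3]
t 27.75 dock [120.5  -0.3  67.3] F 0.3 -0.2 0.3 yx 103.4 gap 0.1 tz [-0.001 -0.    -1.   ]
share [0.0144 0.0009 0.0313]
```

```bash
python3 -c "
from h import *
p=snap('side'); cv2.imwrite('pics/s15.png',cv2.resize(p['img'][130:210,230:330],None,fx=7,fy=7,interpolation=cv2.INTER_CUBIC))
w=dock(cloud(p))
for v in range(158,188,2): print(v,[tuple(int(k) for k in w[v,u]) for u in range(262,284,2) if w[v,u,1]==w[v,u,1] and 70<w[v,u,2]<190])"
```

```text
158 [(119, 13, 114), (113, 8, 117), (112, 2, 116), (109, -3, 117)]
160 [(121, 12, 104), (116, 7, 107), (107, 3, 112), (108, -3, 109)]
162 [(116, 7, 98), (116, 0, 96), (114, -6, 96)]
164 [(109, 10, 96), (106, 4, 96), (106, -3, 95), (105, -9, 93)]
166 [(132, 9, 71), (100, 6, 92), (99, 0, 91), (96, -6, 92), (101, -15, 86)]
168 [(106, 18, 83), (99, 13, 86), (93, 8, 90), (92, 2, 89), (89, -4, 89), (93, -12, 85), (93, -19, 83)]
170 [(92, 16, 84), (86, 11, 87), (84, 5, 87), (86, -2, 84), (81, -8, 85), (80, -14, 85), (76, -20, 86)]
172 [(79, 20, 86), (78, 14, 86), (79, 6, 82), (75, 1, 84), (74, -5, 83), (75, -13, 80), (68, -17, 84)]
174 [(88, 17, 70), (69, 17, 84), (73, 8, 79), (74, 1, 77), (58, -20, 83)]
176 [(62, 19, 82), (51, -17, 80)]
178 [(65, 18, 71), (47, 18, 84), (39, 7, 87), (37, 1, 87), (34, -4, 88), (29, -9, 90), (38, -20, 80)]
180 [(44, 19, 78), (39, 7, 79), (35, 2, 80), (34, -4, 80), (31, -10, 80)]
182 [(44, 19, 70), (32, 16, 78), (30, 10, 78), (28, 4, 78), (31, -3, 74), (27, -8, 75)]
184 [(34, 23, 70), (19, 8, 77), (18, 1, 76), (17, -4, 76), (13, -10, 77)]
186 [(11, 11, 76), (8, 5, 77), (7, -1, 76), (6, -7, 74), (3, -12, 76)]
```

View pics/s15.png

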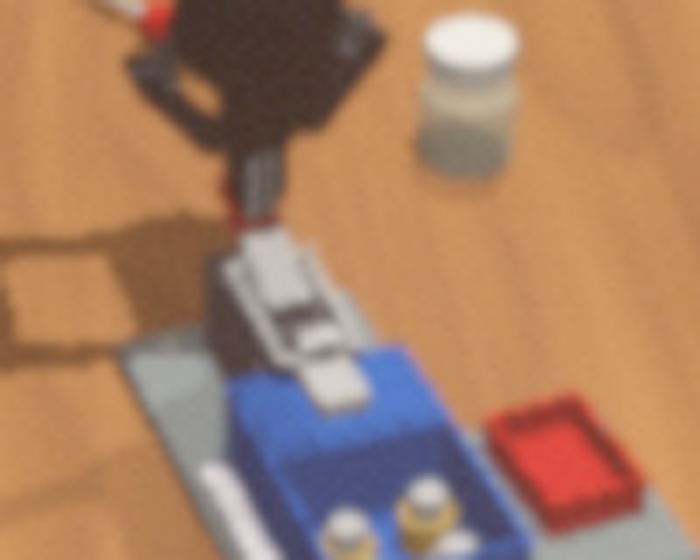

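```bash
python3 -m pendant '{"translation":[[0.007,0,0.01],[0.014,0,0.02],[0.017,0,0.031],[0.017,0,0.031]],"turn":[0,0,0,0]}' | grep force ;python3 -c "
from h import *
togo([127,-0.5,47])"; python3 -m pendant '{"translation":[[0.004,0,0.01],[0.007,0,0.02],[0.008,0,0.03],[0.008,0,0.03]],"turn":[0,0,0,0]}' | grep force ;python3 -c "
from h import *
togo([127,-0.5,45])
p=snap('side'); cv2.imwrite('pics/s16.png',cv2.resize(p['img'][130:210,230:330],None,fx=7,fy=7,interpolation=cv2.INTER_CUBIC))"
```

```text
wrist_force: [0.4, -0.0, 0.1]
t 28.3 dock [125.6  -0.   58. ] F -0.1 -0.4 0.1 yx 103.3 gap -0.1 tz [-0.002  0.    -1.   ]
share [0.0045 0.0016 0.0367]
wrist_force: [1.0, 0.2, 1.5]
t 28.8 dock [127.8  -0.4  49.4] F -0.0 -1.1 1.5 yx 103.3 gap -0.1 tz [-0.001 -0.    -1.   ]
share [-0.0026  0.0003  0.0146]
```

View pics/s16.png

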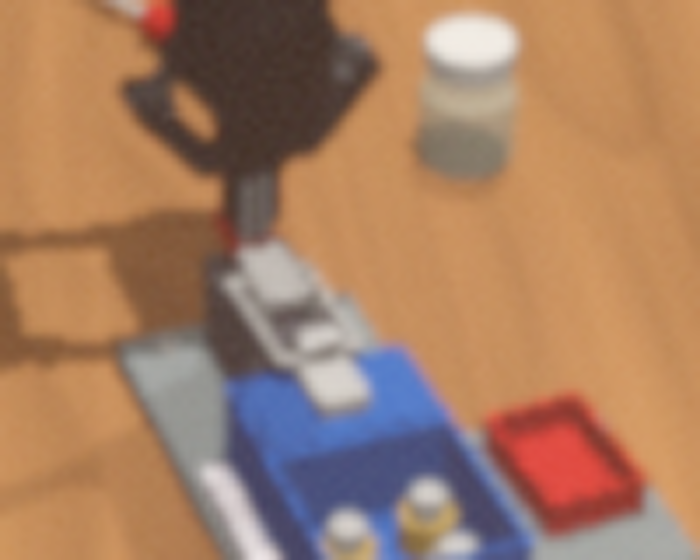

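```bash
python3 -m pendant '{"translation":[[0,0,0.005],[0,0,0.008],[0,0,0.008]],"turn":[0,0,0]}' | grep -E "force|pos" ; python3 -m pendant '{"translation":[[0,0,0.004],[0,0,0.007],[0,0,0.007]],"turn":[0,0,0]}' | grep -E "force|pos"
```

```text
ee_pos: [559.7, 135.8, 48.8]
wrist_force: [-2.4, 0.4, 7.7]
ee_pos: [559.8, 135.8, 48.6]
wrist_force: [-6.0, -1.1, 17.2]
```

```bash
python3 -m pendant '{"translation":[[0,0,-0.03],[0,0,-0.15],[0,0,-0.3],[0.2,0,-0.4],[0.4,0,-0.4],[0.4,0,-0.4]],"turn":[0,0,0,0,0,0]}' | grep -E "force|pos" ; python3 -c "
from h import *
st()
for n in ('side','top'):
    p=snap(n); w=dock(cloud(p))
    if n=='side': cv2.imwrite('pics/s17.png',cv2.resize(p['img'][130:210,230:330],None,fx=7,fy=7,interpolation=cv2.INTER_CUBIC))
    else: cv2.imwrite('pics/t17.png',cv2.resize(p['img'][120:210,200:320],None,fx=6,fy=6,interpolation=cv2.INTER_CUBIC))
    m=(abs(w[...,1])<8)&(w[...,0]>85)&(w[...,0]<155)&(w[...,2]>72)&(w[...,2]<130)
    P=w[m]; print(n,len(P)); 
    for a in range(85,160,8):
        q=P[(P[:,0]>=a)&(P[:,0]<a+8)]
        if len(q): print(a+4,np.median(q[:,2]).round(1),len(q))
    if len(P)>5: print(np.polyfit(P[:,0],P[:,2],1),P[:,0].max())
    b=(w[...,2]>60)&(w[...,2]<72)&(abs(w[...,1])<40)&(p['img'][...,0].astype(int)-p['img'][...,2]>60)
    print(np.percentile(w[b][:,0],[2,98]))
    # keeper/bar: 
    m=(abs(w[...,1])<21)&(abs(w[...,1])>12)&(w[...,0]>10)&(w[...,0]<75)&(w[...,2]>72)
    P=w[m]; print('legs',P[np.argsort(P[:,0])][:8].round(0).tolist())
"
```

```text
ee_pos: [531.0, 256.4, 166.2]
wrist_force: [-0.0, -0.7, -0.1]
t 30.35 dock [251.7  -0.3 166.2] F -0.7 0.2 -0.1 yx 103.6 gap -0.1 tz [ 0.002  0.002 -1.   ]
side 57
89 84.3 8
97 84.8 5
105 83.9 8
113 82.4 4
121 84.6 8
129 85.2 7
137 84.9 9
145 85.2 6
153 83.8 2
[1.94764994e-02 8.21316108e+01] 153.14518912973983
[-107.16542588   41.08680713]
legs [[22.0, -13.0, 75.0], [28.0, -12.0, 78.0], [30.0, 18.0, 81.0], [32.0, 14.0, 82.0], [33.0, -18.0, 81.0], [34.0, -18.0, 85.0], [35.0, 20.0, 82.0], [35.0, -15.0, 77.0]]
top 130
89 85.2 15
97 82.8 14
105 83.8 15
113 83.8 16
121 85.8 16
129 83.5 15
137 85.2 17
145 85.3 15
153 85.3 7
[1.58532580e-02 8.24645961e+01] 152.7102745084799
[-104.16281134   41.57089188]
legs [[30.0, -12.0, 78.0], [33.0, 17.0, 77.0], [34.0, 21.0, 81.0], [34.0, -18.0, 82.0], [35.0, -16.0, 81.0], [35.0, 14.0, 82.0], [35.0, -13.0, 81.0], [36.0, 17.0, 81.0]]
```

View pics/s17.png

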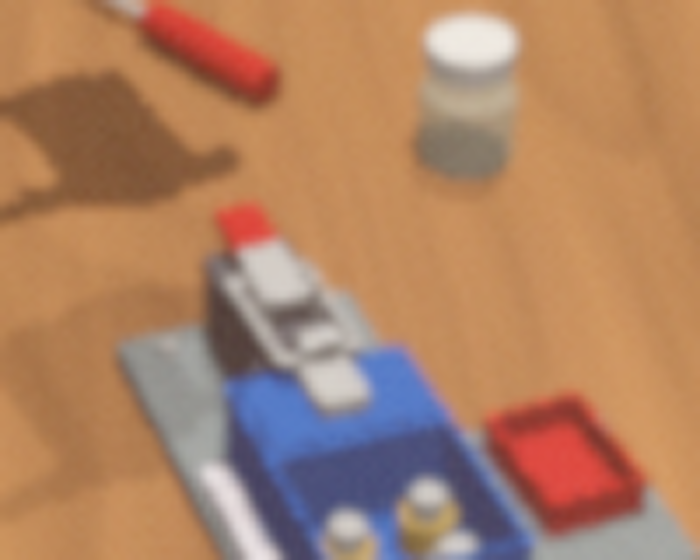

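View pics/t17.png

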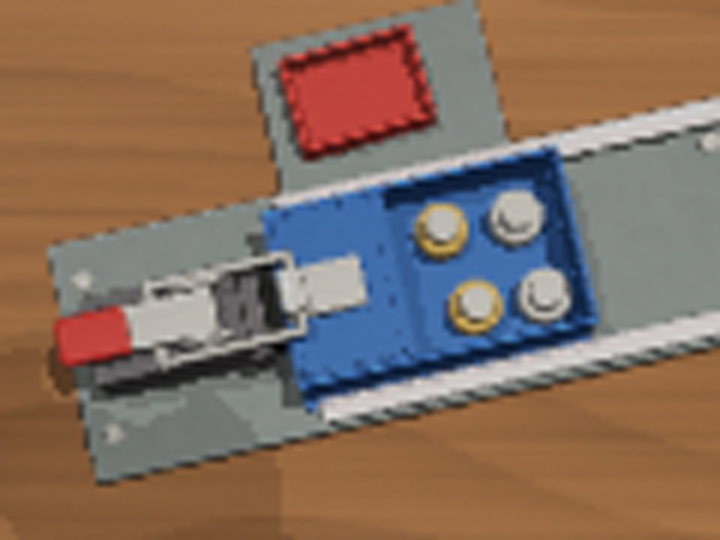

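```bash
python3 -c "
from h import *
print(workorder.hand_in()); st()"
```

```text
the job is handed in; nothing more can be done
None
the job is handed in; nothing more can be done
```

I slid the bin onto the buffer, drew the loop's bar under the keeper lip, swung the lever flat past dead centre, and handed the job in. `hand_in` gives no verdict, so what follows is my own checks.

| Step | What I saw |
|---|---|
| Bin onto buffer | Wrist force reached about 7.5 N, of which about 5 N was on the buffer after sliding friction. I held it there about 0.4 s. |
| Bar under the lip | The highest reading while drawing the bar was about 6.4 N. Depth readings put the bar near its estimated seat, with the lever at about 1.28 rad (above 0.6). |
| Lever shut | The push read up to 17 N upward, plus about 6 N sideways. That is under the 25 N limit for the dock, and it was taken at the end of a move, so a brief peak could have been higher. |

**Last camera check before hand-in:**
- The lever was flat, with both cameras showing a slope of about 0.02.
- The loop was hooked.
- The bin had been pulled about 4 mm further on, which is roughly 20 N on the buffer.
- The gripper was clear of everything.
- The tray, jar and driver looked undisturbed. I did not look at the other bystanders again.

**What disagreed with the description:**
- **Fingertip height:** the real fingertips sat about 40 mm above the reported TCP height. The cameras showed it, and descending the TCP below the dock plate without contact confirmed it. I corrected every height for this.
- **Lever force:** readings during the closing swing stayed under 3 N, below the "up to about 10 N" stated, until the final press. I only read force at the end of each move.

The task used about 30.5 s of the 72 s allowed.

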